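Check in the specimen jars at the scanning station

ROBOT

A 7-joint arm with a two-finger parallel gripper is mounted at the origin on the work surface. World frame = base frame: x ahead of the robot, y to its left, z up, the work surface at z = 0. Lengths are in mm, angles in rad, forces in N, time in s.
With the tool pointing down it reaches from about 425 to 875 mm from the base axis. Payload 8.4 kg.
Tool frame: the origin (TCP) lies between the finger pads; the fingertips stand 19 mm ahead of it and the grasp point (between the pads) is the TCP; z points along the fingers, y is the line along which they close (so a half turn about z gives the same grasp; the last joint's range is limited). The gripper opens to 87 mm and grips with 3 to 60 N. Pads are 19 mm wide; open, the fingers measure 117 mm over their backs; the gripper's body (75 mm by 190 mm) begins 51 mm behind the grasp point.
Start: joints at [-1.358, 0.333, 0.04, 1.465, -0.013, 1.343, -0.059], TCP at [199.403, 618.63, 241.546] pointing down, gripper open.
Joint ranges: [-2.58, 2.58], [-0.38, 2.09], [-1.3, 1.39], [0.25, 2.4], [-1.5, 4.64], [0.08, 2.09], [-2.65, 2.65]. Speed limits (rad/s): [2.22, 2.22, 2.79, 2.79, 3.14, 3.14, 3.14].

INTERFACE

Orientations are given as a 3x3 rotation matrix whose columns are the frame's x, y, z axes.
In Python, from cell import arm gives the robot as it stands.
- The arm moves only by the tool step_arm, never from a script. Its argument "deltas" is one flat list of numbers, 5 for each row, row after row: the shift along the tool's x, y, z each as a share of 0.4 m, from -1 to 1, then the turn about the tool's z as a share of pi/4 rad, from -1 to 1, then the closure, from -1 (fully open) to 1 (shut). A call has 1 to 10 rows; each row is the pose to reach, as a shift and turn from the pose commanded when the call began, along the tool's axes at that moment; what a row does not reach only later rows make up. A row lasts 1/10 s, in which the tool goes at most 50 mm and 8.59 degrees, less where a joint would pass 70% of its speed; a pose out of reach is approached as far as the arm can. A call with a number of a shift or a turn outside -1 to 1 is refused whole. A call with a gripper value outside its range is refused whole. The fingers move at their own pace and stop on an object; "force" is the grip in N (left out, the last holds). Time passes only in rows, so rows that repeat a pose let the fingers close. It gives the time, the measured TCP pose, the force, the opening and the grip force at its end, in the units of the state.
- arm.state(): the state, without advancing time (a new reading comes with each control period).
- arm.get_image(name): name is "scene" or "top" or "wrist"; returns a dict with "pixels" (420x560x3 uint8, blue, green, red), "z_map" (420x560 float32, mm along the optical axis (not along the pixel's ray), 0 where there is no reading), "camera_matrix" (3x3 intrinsics, pixels), "R" (3x3) and "t" (3): a world point X has camera coordinates R X + t; the wrist camera has in their place "tool_from_camera" (4x4, takes a point from camera to tool coordinates, whose origin is the TCP and whose axes are the flange's). Camera axes: x right, y down, z forward; pixel columns grow to the right and rows downward; lengths in mm; the calibration is good to about 2 mm. A picture is of the moment at which its call begins: read the wrist's pose just before it.
- arm.finish_job(): hands the job in; it is judged then, once.
Trained networks look in the newest picture that a camera, given by its name, has taken for a name from the list of things; names that differ only in an ending like _2 or _b are one class to them, and where a whole thing is asked for, a point or a joint stands for the part that bears it (a point fixed in the world has none). Each returns a list of dicts, best first, with "conf" (0 to 1); they miss things now and then, are a little off and sometimes report something else, mostly with a low value. They report only what shows in the picture. A call takes as long as a camera call.
- arm.trace(camera, name): "mask" (420x560 bool, what is visible of it) and "location" ([column, row] in pixels, amid what is visible of it).
- arm.tip_of(camera, name): "location" ([column, row] in pixels: a listed point, or the origin of a listed thing).
The state is a dict: "time_s": time; "joints": joint angles; "joint_vel": joint speeds; "effort": joint torques, N m; "ee_pos": TCP position; "ee_rot": TCP orientation; "wrist_force": force on the tool from outside, world axes, zero at the start; "ft_torque": the same for the moment, N m; "opening": opening from 0.0 (shut) to 1.0 (fully open); "grasp_force": force on a finger pad.
Only numpy, scipy, OpenCV 4.12 (cv2) and the standard library are available. Lean on these libraries where they do the work, as an engineer would, in place of code of your own. Each camera call takes 0.05 s, during which the arm holds its last target. There are 200 camera calls.

TASK

Check in a batch of specimen jars: stand the amber reagent bottle by itself on the rubber scan plate, squeeze the clamped scanner's trigger fully home for a good half second and let it go, then put the bottle back in its small steel tray. Next stand all the specimen jars that are there (two or three) upright together on the scan plate, squeeze the trigger fully for a good half second and let it go again, then press the analyser's keys down firmly one at a time: round, then square, then long. Last, stand all the jars upright in the long blue transport tray, and leave the other things on the table where they are.

Things in the scene. Friction and masses are not known exactly. Their poses are not given: they have to be found in the camera images.
- jar1: screw-lid specimen jar, one of four alike of which two or three are present: clear body 56 mm across with a white paper band, grey lid 60 mm across from 52 to 70 mm height, about 0.11 kg, bottom-heavy. Origin: centre of its underside, z up its axis. Any yaw will do
- jar2: screw-lid specimen jar, one of four alike of which two or three are present: clear body 56 mm across with a white paper band, grey lid 60 mm across from 52 to 70 mm height, about 0.11 kg, bottom-heavy. Origin: centre of its underside, z up its axis. Any yaw will do
- jar3: screw-lid specimen jar, one of four alike of which two or three are present: clear body 56 mm across with a white paper band, grey lid 60 mm across from 52 to 70 mm height, about 0.11 kg, bottom-heavy. Origin: centre of its underside, z up its axis. Any yaw will do
- jar4: screw-lid specimen jar, one of four alike of which two or three are present: clear body 56 mm across with a white paper band, grey lid 60 mm across from 52 to 70 mm height, about 0.11 kg, bottom-heavy. Origin: centre of its underside, z up its axis. Any yaw will do
- reagent: amber square reagent bottle, the only square one: body 56 x 56 mm (sides along its x and y) and 60 mm high, white cap 31 mm across on top, 88 mm high in all, about 0.18 kg, bottom-heavy. Origin: centre of its underside, z up. It starts standing in the small steel tray
- station: fixed scan station, origin under its board (x ±100 mm, y -145 to +190, 3 mm thick). At -y a rubber scan plate; at +y a pistol code scanner clamped on its side on a post: grey head 62 x 120 x 60 mm centred at (50, 110, 100) mm, window facing -y over the plate; black grip level along -x at z 84 to 116, y 107 to 143, x +19 (head) to -90 mm, open above; trigger on its -y side. Top of head: 131 mm
- scan_plate (a point): centre of the top of the scan plate, 5 mm above the table, axes as the station; plate 200 mm (x) by 100 mm (y) with white corner marks, its top level. Things stand wholly on it in a row along x, 66 mm apart
- trigger_pad (a point): middle of the outer face of the trigger, 35 mm from its hinge; in the station at (-18, 88, 100) mm when let go and (-22, 100, 100) mm when home, where a finger pushes it; moves with the trigger
- trigger (a joint): grey scanner trigger: 0 = let go (55 mm from trigger pad to back of grip), 0.35 rad = squeezed home (43 mm over both). Upright hinge pin at (13, 106) mm in the station; 50 mm long, 22 mm high, it swings towards the station's +y into the grip. Sprung: 4 N at the pad at rest, 8 N home. A gripper pointing down can straddle grip and trigger and close along the station's y
- key_round (a joint): round key, 28 mm across: 0 = up, grows to 0.005 m when fully down, along the deck's normal; springs back, 1.5 N to start and 5 N fully down
- key_square (a joint): square key, 27 x 27 mm, same travel and spring
- key_long (a joint): long bar key, 27 mm (x) x 50 mm (y), same travel and spring
- key_round_top (a point): centre of the top of the round key; z is the deck's normal. The keys stand 12 mm above the deck; centres 46 mm (round to square) and 62 mm (square to long) apart along the analyser's y
- key_square_top (a point): centre of the top of the square key, about 56 mm above the table. Fixed white analyser 200 (x) x 190 mm (y): its centre is 61 mm behind (+x) and 14 mm right (-y) of this point. Front half: deck sloping up to the rear by 0.24 rad, keys in a row along y: round left (+y), square middle, long right (-y). Rear half: housing 95 mm high
- key_long_top (a point): centre of the top of the long key
- transport_in (a point): centre of the inner floor (4 mm above the table) of the long blue transport tray, fixed: 260 mm (x) by 115 mm (y) outside, walls 4 mm thick and 36 mm high, no dividers
- reagent_tray_in (a point): centre of the inner floor (4 mm above the table) of the small square steel reagent tray, fixed: 105 x 105 mm outside, walls 4 mm thick and 18 mm high
- lancet_box: bystander: blue carton, 70 x 110 x 40 mm; origin under its centre
- cup: bystander: empty white cup, 72 mm across, 95 mm high; origin under its centre
- beaker: bystander: glass beaker, 72 mm across, 90 mm high; origin under its centre
- dropper: bystander: small white dropper bottle with red cap, 28 mm across, 62 mm high; origin under its centre
- timer: bystander: flat white bench timer, 55 x 70 x 26 mm; origin under its centre
- solution: bystander: green glass jar with white cap, 56 mm across, 110 mm high; origin under its centre

How it is judged:
By the outcome, as a careful person would: the job done as asked, in the order asked, and still so for the second after the job is handed in, with the robot touching nothing.
Of jar1, jar2, jar3, jar4 only 2 to 3 are there at a start; the rules pass over those that are not, and their reading is None.
At some moment in a run one of jar1, jar2, jar3, jar4, reagent may be knocked a few centimetres aside while the robot is not near it.
It also fails if it takes over 210 s, if anything falls off the work surface, if the arm or the gripper's body presses on something with over 40 N, if the wrist force passes 120 N, or if a joint passes its speed limit or range.

## Working session

There is one attempt and no reset: what is moved stays moved. The work goes in short steps, Python scripts to look and compute and a tool call to move; the robot and the scene stay as the last step left them, time stands still between calls to the robot, and variables do not carry over. Pictures are saved under pics/ and viewed, at most 14 in all, crops included, and the job is handed in when it is done.

Besides the shell and the picture viewer there is one more tool, called after "Request:" as a command line: name --argument value ..., lists and objects as JSON in quotes. step_arm: Moves the arm, as the interface text tells. Its arguments: {"type":"object","properties":{"deltas":{"type":"array","items":{"type":"number","minimum":-1,"maximum":1}},"force":{"type":"number"}},"required":["deltas"]}

```bash
mkdir -p pics
cat > h.py <<'E'
import numpy as np, cv2
from cell import arm
def world(im,uv,z=None,d=None):
    K=im["camera_matrix"];R=np.array(im["R"]);t=np.array(im["t"])
    uv=np.atleast_2d(uv).astype(float)
    r=np.c_[(uv[:,0]-K[0][2])/K[0][0],(uv[:,1]-K[1][2])/K[1][1],np.ones(len(uv))]
    if d is not None: return (r*np.asarray(d)[:,None]-t)@R
    c=-R.T@t; w=r@R
    return c+w*((z-c[2])/w[:,2])[:,None]
def cloud(im,mask):
    m=mask&(im["z_map"]>0); v,u=np.nonzero(m)
    return world(im,np.c_[u,v],d=im["z_map"][m])
E
python3 - <<'E'
from h import *
s=arm.state();print(s["ee_pos"],s["ee_rot"],s["opening"])
for c in ("top","scene"):
    im=arm.get_image(c);cv2.imwrite(f"pics/{c}0.png",im["pixels"])
    print(c, -np.array(im["R"]).T@im["t"])
    for n in "jar1 reagent station lancet_box cup beaker dropper timer solution".split():
        for o in arm.trace(c,n)[:4]:
            if o["conf"]<.3: continue
            P=cloud(im,o["mask"])
            if len(P)<5: print(n,o["conf"],"few");continue
            zt=np.percentile(P[:,2],95);T=P[P[:,2]>zt-8]
            print(n,round(o["conf"],2),np.round(o["location"]),"top z",zt.round(),"top ctr",((T.max(0)+T.min(0))/2).round(),"ext",np.ptp(T,0).round())
    for n,z in dict(scan_plate=5,trigger_pad=100,key_round_top=56,key_square_top=56,key_long_top=56,transport_in=4,reagent_tray_in=4).items():
        for o in arm.tip_of(c,n)[:2]:
            if o["conf"]>.3: print(n,round(o["conf"],2),np.round(o["location"]),world(im,o["location"],z)[0].round(1))
E
```

```text
[199.27926078 618.23275985 240.65885975] [[-9.51767978e-01  3.06818408e-01 -4.26286262e-04]
 [ 3.06818692e-01  9.51766649e-01 -1.59251228e-03]
 [-8.28870331e-05 -1.64649478e-03 -9.99998641e-01]] 1.000302353609707
top [ 322.50426934   14.55028052 1508.43909654]
jar1 0.89 [358. 239.] top z 74.0 top ctr [ 418. -210.   72.] ext [57. 58. 12.]
jar1 0.83 [259. 246.] top z 74.0 top ctr [413.  58.  72.] ext [57. 57. 11.]
reagent 0.74 [220. 251.] top z 93.0 top ctr [391. 176.  93.] ext [27. 27. 15.]
station 0.86 [268. 168.] top z 130.0 top ctr [614. 108. 131.] ext [161. 121.  18.]
lancet_box 0.88 [174. 299.] top z 45.0 top ctr [264. 304.  42.] ext [123. 120.  11.]
cup 0.65 [415. 294.] top z 96.0 top ctr [ 267. -343.   95.] ext [70. 70. 14.]
beaker 0.67 [330. 112.] top z 91.0 top ctr [ 776. -144.   90.] ext [70. 68. 14.]
dropper 0.41 [362. 132.] top z 64.0 top ctr [ 729. -239.   63.] ext [15. 12. 10.]
timer 0.6 [356. 280.] top z 30.0 top ctr [ 314. -201.   29.] ext [68. 77. 14.]
solution 0.87 [267. 111.] top z 113.0 top ctr [789.  39. 111.] ext [50. 46. 12.]
scan_plate 0.81 [310. 171.] [619.1 -
[... 1375 characters left out ...]
p z 60.0 top ctr [ 731. -239.   57.] ext [14. 10. 11.]
dropper 0.45 [344. 210.] top z 17.0 top ctr [401. 180.  31.] ext [109. 106.  43.]
timer 0.62 [215. 183.] top z 27.0 top ctr [ 315. -201.   24.] ext [58. 77.  9.]
solution 0.92 [274. 299.] top z 110.0 top ctr [791.  38. 107.] ext [53. 47. 10.]
scan_plate 0.96 [227. 257.] [628.4 -92.3   5. ]
trigger_pad 0.63 [303. 224.] [604.3  94.2 100. ]
key_round_top 0.63 [447. 208.] [472.8 468.   56. ]
key_square_top 0.63 [422. 207.] [471.5 404.5  56. ]
key_long_top 0.6 [298. 224.] [555.   83.5  56. ]
key_long_top 0.5 [401. 206.] [468.3 351.8  56. ]
transport_in 0.9 [128. 231.] [ 543.5 -377.1    4. ]
reagent_tray_in 0.74 [333. 201.] [385.8 180.3   4. ]
```

View pics/top0.png

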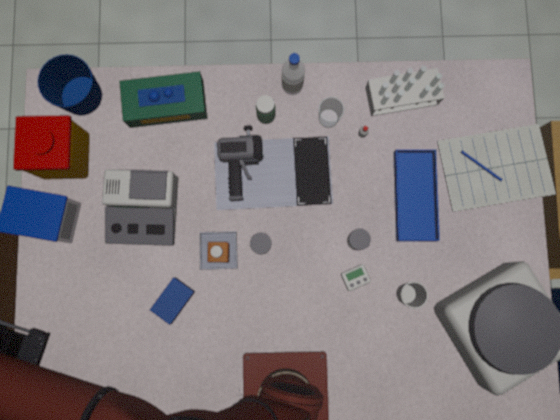

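View pics/scene0.png

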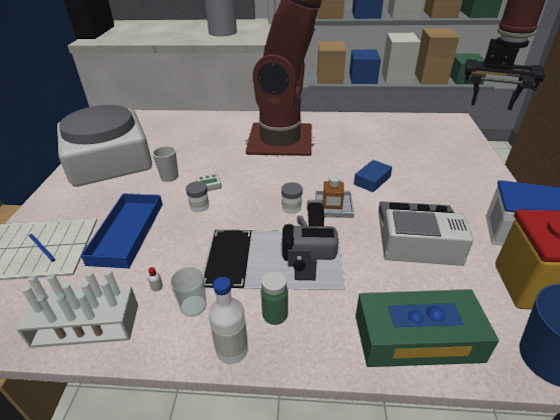

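Top view: two jars stand at pixels (358,239) and (260,243). The reagent bottle is in its tray at (218,251), the station plate at (310,171), the blue tray at (416,195) and the analyser at (140,205). No third jar shows, but the arm covers the lower left. Next I'll measure the fixed parts.

Run:
```python
from h import *
def rect(P,lab):
    if len(P)<8: print(lab,"few");return
    (c,sz,a)=cv2.minAreaRect(P[:,:2].astype(np.float32)); print(lab,len(P),"ctr",np.round(c,1),"size",np.round(sz,1),"ang",round(a,1),"z",P[:,2].mean().round(1))
def box(P,x,y,z): return P[(P[:,0]>x[0])&(P[:,0]<x[1])&(P[:,1]>y[0])&(P[:,1]<y[1])&(P[:,2]>z[0])&(P[:,2]<z[1])]
for c in ("top","scene"):
    im=arm.get_image(c);A=cloud(im,np.ones((420,560),bool));px=im["pixels"].astype(int)
    rect(box(A,(380,620),(300,540),(85,104)),c+" housing")
    rect(box(A,(480,620),(50,150),(105,125)),c+" grip")
    rect(box(A,(600,720),(20,190),(122,140)),c+" head")
    rect(box(A,(380,700),(-470,-290),(28,44)),c+" bluetray")
    rect(box(A,(330,460),(110,240),(13,24)),c+" rtray")
    rect(box(A,(360,420),(150,210),(54,74)),c+" rbody")
    dark=(px.max(2)<60)
    m=np.zeros_like(dark);
    if c=="top": m[125:215,285:340]=1
    else: m[220:300,195:260]=1
    n,l,st,ce=cv2.connectedComponentsWithStats((dark&m).astype(np.uint8))
    k=1+st[1:,4].argmax();v,u=np.nonzero(l==k); rect(world(im,np.c_[u,v],5),c+" plate")
    if c=="top":
        hsv=cv2.cvtColor(im["pixels"],cv2.COLOR_BGR2HSV)
        g=hsv[180:280,90:190]
        # dark keys
        m=np.zeros_like(dark);m[218:240,105:172]=1
        n,l,st,ce=cv2.connectedComponentsWithStats((m&(px.max(2)<50)).astype(np.uint8))
        for i in range(1,n):
            if st[i,4]>15: print("key",ce[i].round(1),st[i],world(im,ce[i],56)[0].round(1))
        m=(np.abs(px[...,0]-px[...,2])>40)
        bl=(px[...,0]-px[...,2]>40)&(np.indices(dark.shape)[1]>380)&(np.indices(dark.shape)[1]<450)&(np.indices(dark.shape)[0]>140)&(np.indices(dark.shape)[0]<250)
        v,u=np.nonzero(bl);rect(world(im,np.c_[u,v],36),"blue outline z36")
    big=cv2.resize(im["pixels"][120:270,90:350] if c=="top" else im["pixels"][150:300,90:460],None,fx=3 if c=="top" else 2,fy=3 if c=="top" else 2,interpolation=cv2.INTER_CUBIC)
    cv2.imwrite(f"pics/{c}_crop.png",big)
```

```text
top housing 2068 ctr [567.4 391.1] size [184.7 101.8] ang 88.4 z 91.4
top grip 532 ctr [572.1 110.3] size [61.8 95.3] ang 89.3 z 113.6
top head 907 ctr [657.2 106.7] size [ 75.  123.9] ang 2.9 z 128.9
top bluetray 508 ctr [ 542.2 -382.3] size [118.2 259.6] ang 88.7 z 34.6
top rtray 206 ctr [398.2 179.8] size [105.2 104.7] ang 0.1 z 17.9
top rbody 289 ctr [391.3 177.7] size [53.2 51.8] ang 88.8 z 63.4
top plate 1974 ctr [621.1 -90.7] size [192.2  93.2] ang 2.1 z 5.0
key [115.9 227.8] [112 224   9   9  59] [461.9 453.7  56. ]
key [132.5 228.4] [128 224  10   9  77] [459.3 408.3  56. ]
key [155.  229.1] [147 225  17   9 124] [456.1 346.7  56. ]
blue outline z36 3542 ctr [ 540.2 -380.2] size [115.  255.2] ang 88.7 z 36.0
scene housing 1906 ctr [569.1 391.1] size [183.7 101.9] ang 88.4 z 90.5
scene grip 428 ctr [575.3 111. ] size [88.4 62.7] ang 1.6 z 112.8
scene head 967 ctr [668.1 108.2] size [ 61.6 117.9] ang 3.4 z 128.3
scene bluetray 583 ctr [ 543.9 -382.5] size [118.1 262.9] ang 88.6 z 32.3
scene rtray 185 ctr [400.5 180. ] size [105.4 109.4] ang 89.5 z 16.9
scene rbody 184 ctr [393.8 177.4] size [53.3 53.1] ang 88.7 z 62.8
scene plate 1904 ctr [628.5 -89.1] size [195.1  97. ] ang 1.8 z 5.0
```

View pics/top_crop.png

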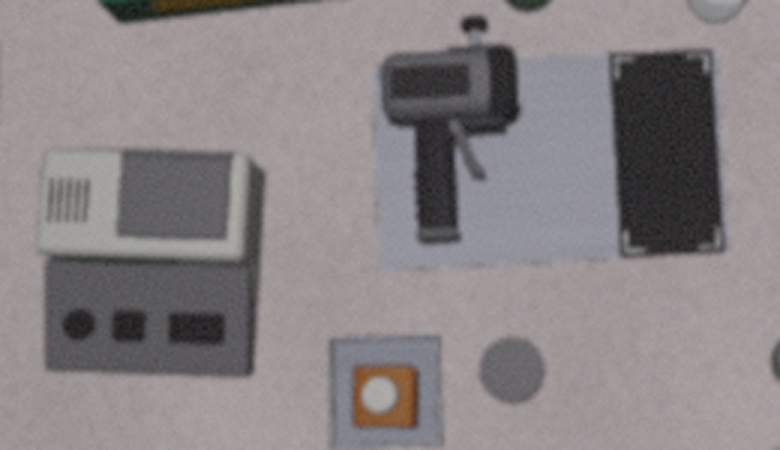

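```bash
cat >> h.py <<'E'
def go(*targets,yaw=None):
    """print deltas for world TCP targets; yaw = world angle (deg) of the tool's y axis (mod 180)"""
    s=arm.state();p=np.array(s["ee_pos"]);R=np.array(s["ee_rot"])
    yx=np.degrees(np.arctan2(R[1,1],R[0,1]))
    t=0
    if yaw is not None:
        d=(yaw-yx+90)%180-90; t=-np.radians(d)/(np.pi/4)
    print("t",round(s["time_s"],2),"pos",p.round(1),"ywaw",yx.round(1),"q7",round(s["joints"][6],2),"open",round(s["opening"],3),"F",np.round(s["wrist_force"],1),"g",round(s["grasp_force"],1))
    for T in targets: print("  ->",T,((R.T@(np.array(T)-p))/400).round(4),"turn",round(t,3))
def wrist(name=None):
    s=arm.state();im=arm.get_image("wrist");M=np.array(im["tool_from_camera"])
    Rt=np.array(s["ee_rot"]);Rw=Rt@M[:3,:3];c=Rt@M[:3,3]+s["ee_pos"]
    im["R"]=Rw.T;im["t"]=-Rw.T@c
    if name: cv2.imwrite(f"pics/{name}.png",im["pixels"])
    return im
E
python3 -c "
from h import *
go((330,380,230),(392,178,200),yaw=90)"
```

```text
t 1.8 pos [199.4 618.6 241.5] ywaw 72.1 q7 -0.06 open 1.0 F [-0.2 -0.  -0.7] g 0.0
  -> (330, 380, 230) [-0.4937 -0.4676  0.0288] turn -0.397
  -> (392, 178, 200) [-0.7962 -0.9006  0.1039] turn -0.397
```

Request:
step_arm --deltas '[-0.796, -0.9, 0.1, -0.4, -1, -0.796, -0.9, 0.1, -0.4, -1, -0.796, -0.9, 0.1, -0.4, -1, -0.796, -0.9, 0.1, -0.4, -1, -0.796, -0.9, 0.1, -0.4, -1, -0.796, -0.9, 0.1, -0.4, -1, -0.796, -0.9, 0.1, -0.4, -1, -0.796, -0.9, 0.1, -0.4, -1, -0.796, -0.9, 0.1, -0.4, -1, -0.796, -0.9, 0.1, -0.4, -1]'

```text
time_s: 2.8
ee_pos: [393.0, 174.9, 201.6]
ee_rot: [[-1.0, 0.001, 0.0], [0.001, 1.0, 0.0], [-0.0, 0.0, -1.0]]
wrist_force: [0.6, 0.2, -0.2]
opening: 0.999
grasp_force: 0.0
```

Run:
```python
from h import *
go((392,177,200),yaw=88.7)
im=wrist("w1")
for n in ["reagent","jar1"]:
    for o in arm.trace("wrist",n)[:3]:
        P=cloud(im,o["mask"]);
        zt=np.percentile(P[:,2],95);T=P[P[:,2]>zt-8]
        B=P[(P[:,2]>50)&(P[:,2]<72)]
        print(n,round(o["conf"],2),o["location"],zt,(T.max(0)+T.min(0))/2,np.ptp(T,0),cv2.minAreaRect(B[:,:2].astype(np.float32)) if len(B)>9 else "")
im=arm.get_image("top")
print([(round(o["conf"],2),o["location"]) for o in arm.trace("top","jar1")])
```

```text
t 2.8 pos [393.  174.9 201.6] ywaw 90.0 q7 1.01 open 0.999 F [ 0.6  0.2 -0.2] g 0.0
  -> (392, 177, 200) [0.0024 0.0053 0.0041] turn 0.028
reagent 0.57 [279.0, 194.0] 92.1110685924285 [390.70889589 176.40249083  89.13959104] [30.38023291 29.44359934  9.93370146] ((390.933349609375, 176.87921142578125), (55.31241226196289, 56.1003532409668), 88.5905532836914)
jar1 0.84 [166.0, 216.8] 70.75352774880079 [411.79501655  59.67077832  67.50402197] [59.81030251 58.93452246  9.354323  ] ((411.26568603515625, 59.5556640625), (58.68500518798828, 59.20868682861328), 21.251991271972656)
jar1 0.7 [449.5, 255.7] 57.60281485050418 [411.95868838 298.29508958 152.99358709] [112.23602037 150.4480328  206.70968211] ((455.5357360839844, 348.0572204589844), (50.730621337890625, 26.474945068359375), 88.3883285522461)
[(0.94, [262.0, 246.7]), (0.58, [358.0, 237.2])]
```

View pics/w1.png

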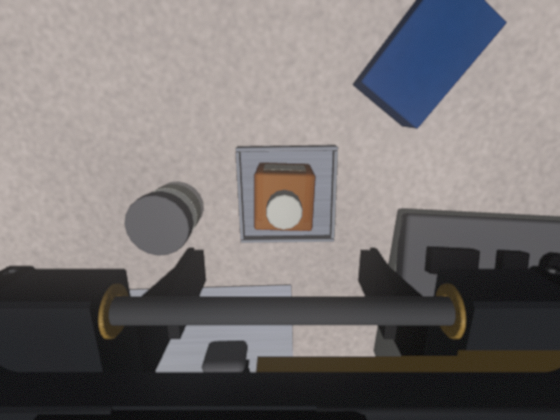

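Wrist view: the bottle is in its tray at (284,197), between the fingers, and a jar is at left (162,220). Descending to grip the bottle body.

Request:
step_arm --deltas '[0.0045, 0.0055, 0.1, 0.028, -1, 0.0045, 0.0055, 0.2, 0.028, -1, 0.0045, 0.0055, 0.3, 0.028, -1, 0.0045, 0.0055, 0.36, 0.028, -1, 0.0045, 0.0055, 0.387, 0.028, -1, 0.0045, 0.0055, 0.387, 0.028, -1, 0.0045, 0.0055, 0.387, 0.028, 1, 0.0045, 0.0055, 0.387, 0.028, 1, 0.0045, 0.0055, 0.387, 0.028, 1, 0.0045, 0.0055, 0.387, 0.028, 1]' --force 25

```text
time_s: 4.05
ee_pos: [390.6, 180.8, 47.5]
ee_rot: [[-1.0, 0.02, 0.001], [0.02, 1.0, 0.001], [-0.001, 0.001, -1.0]]
wrist_force: [0.2, -2.1, 1.4]
opening: 0.724
grasp_force: 0.7
```

```bash
python3 -c "
from h import *
go((393,178,140),(520,20,150),(622,-90,150),yaw=92.3)"
```

```text
t 4.05 pos [390.6 180.8  47.5] ywaw 88.9 q7 1.06 open 0.724 F [ 0.2 -2.1  1.4] g 0.7
  -> (393, 178, 140) [-0.0063 -0.0067 -0.2313] turn -0.076
  -> (520, 20, 150) [-0.3315 -0.3954 -0.2563] turn -0.076
  -> (622, -90, 150) [-0.5919 -0.6653 -0.2563] turn -0.076
```

Request:
step_arm --deltas '[0, 0, 0, 0, 1, 0, 0, 0, 0, 1, 0, 0, 0, 0, 1, 0, 0, 0, 0, 1]'

```text
time_s: 4.45
ee_pos: [390.5, 180.5, 47.2]
ee_rot: [[-1.0, 0.02, 0.0], [0.02, 1.0, 0.0], [-0.0, 0.0, -1.0]]
wrist_force: [-1.3, -1.7, 7.6]
opening: 0.64
grasp_force: 25.0
```

```bash
python3 -c "
from h import *
go((393,178,140),(520,20,150),(622,-90,150),yaw=92.3)"
```

```text
t 4.45 pos [390.5 180.5  47.2] ywaw 88.9 q7 1.06 open 0.64 F [-1.3 -1.7  7.6] g 25.0
  -> (393, 178, 140) [-0.0065 -0.006  -0.232 ] turn -0.076
  -> (520, 20, 150) [-0.3318 -0.3946 -0.257 ] turn -0.076
  -> (622, -90, 150) [-0.5923 -0.6644 -0.257 ] turn -0.076
```

Request:
step_arm --deltas '[0, 0, -0.11, 0, 1, 0, 0, -0.22, 0, 1, 0, 0, -0.332, 0, 1, -0.592, -0.6645, -0.332, -0.076, 1, -0.592, -0.6645, -0.332, -0.076, 1, -0.592, -0.6645, -0.332, -0.076, 1, -0.592, -0.6645, -0.332, -0.076, 1, -0.592, -0.6645, -0.332, -0.076, 1, -0.592, -0.6645, -0.332, -0.076, 1, -0.592, -0.6645, -0.332, -0.076, 1]'

```text
time_s: 5.45
ee_pos: [618.9, -86.5, 179.2]
ee_rot: [[-0.999, -0.041, -0.0], [-0.041, 0.999, 0.0], [0.0, 0.0, -1.0]]
wrist_force: [0.5, 0.8, -0.7]
opening: 0.639
grasp_force: 25.0
```

Request:
step_arm --deltas '[0, 0, 0, 0, 1, 0, 0, 0, 0, 1, 0, 0, 0, 0, 1]'

```text
time_s: 5.75
ee_pos: [617.3, -84.2, 179.1]
ee_rot: [[-0.999, -0.041, -0.001], [-0.041, 0.999, 0.001], [0.001, 0.001, -1.0]]
wrist_force: [0.2, -0.1, -0.8]
opening: 0.637
grasp_force: 25.0
```

Run:
```python
from h import *
go((622,-90,48.5),yaw=92.3)
im=wrist("w2")
for o in arm.tip_of("wrist","scan_plate")+[]: print(o["conf"],world(im,o["location"],5))
```

```text
t 5.75 pos [617.3 -84.2 179.1] ywaw 92.3 q7 1.87 open 0.637 F [ 0.2 -0.1 -0.8] g 25.0
  -> (622, -90, 48.5) [-0.0114 -0.0152  0.3265] turn 0.001
0.94 [[626.22774348 -93.98001971   5.        ]]
```

View pics/w2.png

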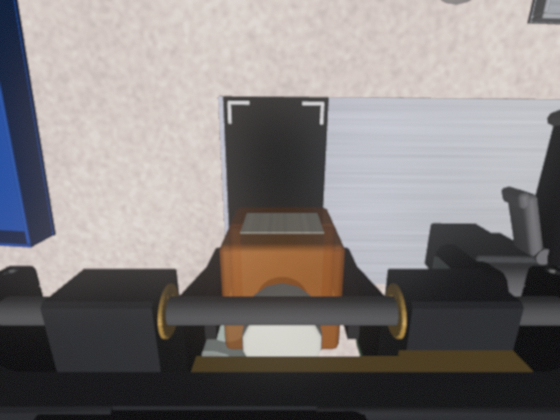

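Wrist view: the bottle is held, with the plate's near edge at corners (230,98) and (326,98). I'll use those to fix the plate.

Run:
```python
from h import *
im=wrist()
print(world(im,[(224,98),(328,98),(231,101),(324,101),(324,200)],5).round(1))
px=im["pixels"];d=(px.max(2)<70).astype(np.uint8);d[225:]=0;d[:,:200]=0;d[:,400:]=0
n,l,st,ce=cv2.connectedComponentsWithStats(d);k=1+st[1:,4].argmax();v,u=np.nonzero(l==k)
P=world(im,np.c_[u,v],5);print(st[k],cv2.minAreaRect(P[:,:2].astype(np.float32)))
go((622,-90,48.5),yaw=92.3)
```

```text
[[ 526.2 -141.7    5. ]
 [ 522.1  -43.9    5. ]
 [ 528.6 -135.1    5. ]
 [ 524.9  -47.5    5. ]
 [ 621.7  -39.5    5. ]]
[  226    98    99   125 10303] ((586.1155395507812, -91.85535430908203), (124.2611083984375, 96.48971557617188), 2.074183702468872)
t 5.9 pos [617.5 -83.8 179.8] ywaw 92.4 q7 1.87 open 0.643 F [ 1.2 -0.1 -1. ] g 25.0
  -> (622, -90, 48.5) [-0.0104 -0.0165  0.3283] turn 0.002
```

Request:
step_arm --deltas '[-0.0165, -0.0155, 0.1, 0, 1, -0.0165, -0.0155, 0.2, 0, 1, -0.0165, -0.0155, 0.28, 0, 1, -0.0165, -0.0155, 0.31, 0, 1, -0.0165, -0.0155, 0.32, 0, 1, -0.0165, -0.0155, 0.326, 0, 1, -0.0165, -0.0155, 0.328, 0, 1, -0.0165, -0.0155, 0.328, 0, 1]'

```text
time_s: 6.7
ee_pos: [625.5, -91.3, 49.8]
ee_rot: [[-0.999, -0.04, 0.002], [-0.04, 0.999, 0.0], [-0.002, 0.0, -1.0]]
wrist_force: [0.5, -0.4, -2.0]
opening: 0.645
grasp_force: 25.0
```

Request:
step_arm --deltas '[0, 0, 0, 0, 0, 0, 0, 0, 0, -1, 0, 0, 0, 0, -1, 0, 0, -0.05, 0, -1, 0, 0, -0.15, 0, -1, 0, 0, -0.25, 0, -1, 0, 0, -0.37, 0, -1, 0, 0, -0.37, 0, -1, 0, 0, -0.37, 0, -1]'

```text
time_s: 7.6
ee_pos: [625.4, -91.4, 197.7]
ee_rot: [[-0.999, -0.04, 0.003], [-0.04, 0.999, 0.0], [-0.003, 0.0, -1.0]]
wrist_force: [-0.1, -0.6, -0.8]
opening: 0.995
grasp_force: 0.0
```

Run:
```python
from h import *
go((595,115,180),yaw=92.2)
for c in ("top",):
    im=arm.get_image(c)
    for o in arm.trace(c,"reagent")[:2]:
        P=cloud(im,o["mask"]);print(o["conf"],o["location"],P[:,2].max(),np.median(P,0))
```

```text
t 7.6 pos [625.4 -91.4 197.7] ywaw 92.3 q7 1.88 open 0.995 F [-0.1 -0.6 -0.8] g 0.0
  -> (595, 115, 180) [0.0553 0.5186 0.0442] turn 0.002
```

Request:
step_arm --deltas '[0, 0.52, -0.05, 0, -1, 0, 0.52, -0.05, 0, -1, 0, 0.52, -0.05, 0, -1, 0, 0.52, -0.05, 0, -1, 0, 0.52, -0.05, 0, -1, 0, 0.52, -0.05, 0, -1, 0, 0.52, -0.05, 0, -1]'

```text
time_s: 8.4
ee_pos: [616.0, 114.7, 215.3]
ee_rot: [[-0.999, -0.039, -0.002], [-0.039, 0.999, -0.002], [0.002, -0.002, -1.0]]
wrist_force: [-0.7, -0.3, -0.6]
opening: 0.996
grasp_force: 0.0
```

Run:
```python
from h import *
im=wrist("w3")
A=cloud(im,np.ones((420,560),bool))
G=A[(A[:,2]>108)&(A[:,2]<122)&(A[:,0]>500)&(A[:,0]<640)&(A[:,1]>40)&(A[:,1]<180)]
for x in range(530,640,10):
    s=G[(G[:,0]>=x)&(G[:,0]<x+10)]
    if len(s): print(x,len(s),s[:,1].min().round(1),s[:,1].max().round(1),s[:,2].mean().round(1))
for o in arm.tip_of("wrist","trigger_pad"): print(o["conf"],o["location"],world(im,o["location"],100))
for o in arm.trace("wrist","trigger")[:1]:
    P=cloud(im,o["mask"]);P=P[P[:,2]>90];print(o["conf"],o["location"],P.min(0),P.max(0))
im=arm.get_image("scene")
for o in arm.trace("scene","reagent")[:1]:
    P=cloud(im,o["mask"]);P=P[P[:,2]>50];print(o["conf"],o["location"],P.max(0),P.min(0))
go()
```

```text
530 704 101.9 140.9 115.7
540 640 104.5 141.6 114.5
550 606 104.8 142.4 114.5
560 586 104.9 141.7 114.5
570 582 105.2 142.8 114.4
580 729 79.3 143.0 113.4
590 660 80.9 140.4 113.5
600 640 88.2 140.8 113.5
610 613 92.3 141.0 113.6
620 614 64.2 141.1 113.3
630 1586 50.0 166.1 115.2
0.82 [250.3, 196.1] [[602.71222502  87.61243864 100.        ]]
0.61 [257.2, 198.0] [580.75794132  79.31803596  94.37435056] [632.51337309 108.71981669 113.17465787]
0.68 [227.2, 244.7] [657.38514272 -62.73529439  94.09687927] [ 599.89932565 -118.79831944   50.04254093]
t 8.65 pos [616.5 114.8 216.2] ywaw 92.2 q7 1.51 open 1.002 F [ 0.4  0.2 -0.3] g 0.0
```

View pics/w3.png

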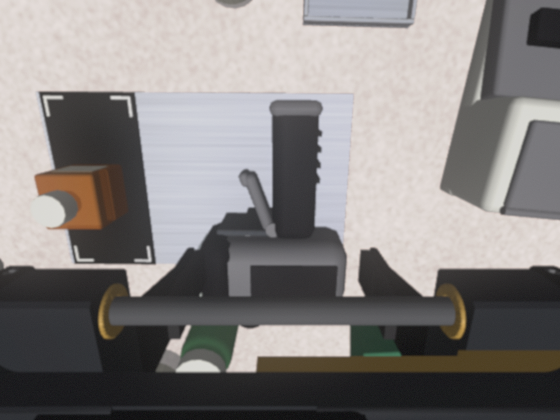

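Wrist view: the scanner grip runs from (295,105) to (295,235), with the trigger at (258,200). The bottle stands on the plate at (75,195). Moving in to straddle grip and trigger.

Request:
step_arm --deltas '[0.0453, 0.0148, 0, 0, -1, 0.0453, 0.0148, 0.05, 0, -1, 0.0453, 0.0148, 0.12, 0, -1, 0.0453, 0.0148, 0.2, 0, -1, 0.0453, 0.0148, 0.26, 0, -1, 0.0453, 0.0148, 0.288, 0, -1, 0.0453, 0.0148, 0.288, 0, -1, 0.0453, 0.0148, 0.288, 0, -1]'

```text
time_s: 9.45
ee_pos: [598.7, 121.4, 102.2]
ee_rot: [[-0.999, -0.039, 0.001], [-0.039, 0.999, 0.0], [-0.001, 0.0, -1.0]]
wrist_force: [0.2, 1.5, 0.9]
opening: 0.998
grasp_force: 0.0
```

Request:
step_arm --deltas '[0, 0, 0, 0, 1, 0, 0, 0, 0, 1, 0, 0, 0, 0, 1, 0, 0, 0, 0, 1, 0, 0, 0, 0, 1, 0, 0, 0, 0, 1, 0, 0, 0, 0, 1, 0, 0, 0, 0, 1, 0, 0, 0, 0, 1, 0, 0, 0, 0, 1]' --force 25

```text
time_s: 10.45
ee_pos: [597.0, 120.4, 100.9]
ee_rot: [[-0.999, -0.038, -0.002], [-0.038, 0.999, -0.001], [0.002, -0.001, -1.0]]
wrist_force: [-5.2, -4.1, 1.9]
opening: 0.486
grasp_force: 25.0
```

Request:
step_arm --deltas '[0, 0, 0, 0, 1, 0, 0, 0, 0, 1, 0, 0, 0, 0, 1, 0, 0, 0, 0, 1]'

```text
time_s: 10.85
ee_pos: [597.0, 120.4, 100.9]
ee_rot: [[-0.999, -0.038, -0.002], [-0.038, 0.999, -0.001], [0.002, -0.001, -1.0]]
wrist_force: [-4.2, -4.2, 1.4]
opening: 0.49
grasp_force: 25.0
```

Request:
step_arm --deltas '[0, 0, 0, 0, 1, 0, 0, 0, 0, 1, 0, 0, 0, 0, 1, 0, 0, 0, 0, 1, 0, 0, 0, 0, -1, 0, 0, 0, 0, -1, 0, 0, 0, 0, -1, 0, 0, 0, 0, -1, 0, 0, 0, 0, -1, 0, 0, 0, 0, -1]'

```text
time_s: 11.85
ee_pos: [597.8, 122.5, 101.2]
ee_rot: [[-0.999, -0.04, -0.0], [-0.04, 0.999, 0.001], [0.0, 0.001, -1.0]]
wrist_force: [-0.1, 0.2, -0.8]
opening: 0.938
grasp_force: 0.0
```

Request:
step_arm --deltas '[0, 0, 0, 0, -1, 0, 0, 0, 0, -1, 0, 0, -0.05, 0, -1, 0, 0, -0.15, 0, -1, 0, 0, -0.25, 0, -1, 0, 0, -0.27, 0, -1, 0, 0, -0.27, 0, -1]'

```text
time_s: 12.55
ee_pos: [598.8, 122.2, 210.8]
ee_rot: [[-0.999, -0.04, 0.003], [-0.04, 0.999, 0.002], [-0.003, 0.001, -1.0]]
wrist_force: [-0.0, 0.5, 0.1]
opening: 1.0
grasp_force: 0.0
```

```bash
cat >> h.py <<'E'
def find(cams=("top","scene"),names=("jar1","reagent"),zmin=50):
    for c in cams:
        im=wrist() if c=="wrist" else arm.get_image(c)
        for n in names:
            for o in arm.trace(c,n)[:4]:
                if o["conf"]<.35: continue
                P=cloud(im,o["mask"]);P=P[P[:,2]>zmin]
                if len(P)<10: continue
                zt=np.percentile(P[:,2],95)
                B=P[P[:,2]<72] if n=="reagent" else P[P[:,2]>zt-8]
                if len(B)<10: continue
                r=cv2.minAreaRect(B[:,:2].astype(np.float32))
                print(c,n,round(o["conf"],2),np.round(o["location"]),"ztop",zt.round(),"ctr",np.round(r[0],1),"sz",np.round(r[1]),"ang",round(r[2],1))
    return im
E
python3 - <<'E'
from h import *
find(("top","scene","wrist"))
go((625,-90,200),yaw=92.2)
E
```

```text
top jar1 0.83 [264. 244.] ztop 75.0 ctr [414.5  49.9] sz [56. 36.] ang 7.5
top jar1 0.7 [360. 239.] ztop 74.0 ctr [ 418.  -210.4] sz [57. 57.] ang 88.4
scene jar1 0.65 [197. 197.] ztop 70.0 ctr [ 419.5 -210.2] sz [59. 59.] ang 74.0
scene jar1 0.56 [290. 197.] ztop 70.0 ctr [499.4  72.8] sz [221.  55.] ang 10.2
scene jar1 0.5 [304. 222.] ztop 111.0 ctr [603.9  91.5] sz [34. 10.] ang 25.8
scene reagent 0.88 [227. 244.] ztop 92.0 ctr [629.8 -90.3] sz [55. 55.] ang 3.7
wrist jar1 0.8 [226.   8.] ztop 70.0 ctr [438.4  60.6] sz [ 7. 38.] ang 2.6
wrist jar1 0.4 [216. 189.] ztop 130.0 ctr [630.8 111.2] sz [114. 135.] ang 87.7
wrist reagent 0.56 [ 67. 218.] ztop 93.0 ctr [624.6 -90.6] sz [55. 57.] ang 2.0
t 13.0 pos [597.8 121.6 208.5] ywaw 92.3 q7 1.49 open 1.001 F [-0.1 -0.3  0.2] g 0.0
  -> (625, -90, 200) [-0.0469 -0.5314  0.0215] turn 0.002
```

Request:
step_arm --deltas '[-0.047, -0.533, 0, 0, -1, -0.047, -0.533, 0, 0, -1, -0.047, -0.533, 0, 0, -1, -0.047, -0.533, 0, 0, -1, -0.047, -0.533, 0, 0, -1, -0.047, -0.533, 0, 0, -1, -0.047, -0.533, 0, 0, -1]'

```text
time_s: 13.7
ee_pos: [625.3, -89.5, 208.8]
ee_rot: [[-0.999, -0.04, -0.001], [-0.04, 0.999, 0.001], [0.001, 0.001, -1.0]]
wrist_force: [-0.4, 1.4, -0.1]
opening: 1.0
grasp_force: 0.0
```

Run:
```python
from h import *
find(("wrist",))
go((625,-91,48.5),yaw=92.2)
```

```text
wrist reagent 0.7 [278. 194.] ztop 93.0 ctr [624.6 -91.5] sz [55. 56.] ang 2.2
t 13.85 pos [625.5 -88.2 208.9] ywaw 92.5 q7 1.88 open 1.005 F [ 0.1  0.7 -0.4] g 0.0
  -> (625, -91, 48.5) [ 0.0015 -0.0071  0.4011] turn 0.006
```

Request:
step_arm --deltas '[0.0015, -0.006, 0.12, 0, -1, 0.0015, -0.006, 0.24, 0, -1, 0.0015, -0.006, 0.34, 0, -1, 0.0015, -0.006, 0.39, 0, -1, 0.0015, -0.006, 0.401, 0, -1, 0.0015, -0.006, 0.401, 0, -1, 0.0015, -0.006, 0.401, 0, 1, 0.0015, -0.006, 0.401, 0, 1, 0.0015, -0.006, 0.401, 0, 1, 0.0015, -0.006, 0.401, 0, 1]' --force 25

```text
time_s: 14.85
ee_pos: [625.2, -92.9, 49.5]
ee_rot: [[-0.999, -0.04, 0.001], [-0.04, 0.999, 0.0], [-0.001, 0.0, -1.0]]
wrist_force: [-0.8, -0.1, -0.8]
opening: 0.72
grasp_force: 0.0
```

Request:
step_arm --deltas '[0, 0, 0, 0, 1, 0, 0, 0, 0, 1, 0, 0, 0, 0, 1, 0, 0, 0, 0, 1]'

```text
time_s: 15.25
ee_pos: [625.1, -92.8, 49.2]
ee_rot: [[-0.999, -0.04, 0.0], [-0.04, 0.999, 0.0], [-0.0, 0.0, -1.0]]
wrist_force: [-1.0, 2.6, 5.9]
opening: 0.638
grasp_force: 25.0
```

Run:
```python
from h import *
go((625,-91,180),(398,179,180),yaw=89)
```

```text
t 15.25 pos [625.1 -92.8  49.2] ywaw 92.3 q7 1.97 open 0.638 F [-1.   2.6  5.9] g 25.0
  -> (625, -91, 180) [-2.00e-04  4.50e-03 -3.27e-01] turn 0.073
  -> (398, 179, 180) [ 0.5398  0.7018 -0.3271] turn 0.073
```

Request:
step_arm --deltas '[0, 0, -0.11, 0, 1, 0, 0, -0.22, 0, 1, 0, 0, -0.328, 0, 1, 0.54, 0.702, -0.328, 0.073, 1, 0.54, 0.702, -0.328, 0.073, 1, 0.54, 0.702, -0.328, 0.073, 1, 0.54, 0.702, -0.328, 0.073, 1, 0.54, 0.702, -0.328, 0.073, 1, 0.54, 0.702, -0.328, 0.073, 1, 0.54, 0.702, -0.328, 0.073, 1]'

```text
time_s: 16.25
ee_pos: [398.9, 176.7, 179.9]
ee_rot: [[-1.0, 0.017, 0.001], [0.017, 1.0, 0.0], [-0.001, 0.0, -1.0]]
wrist_force: [0.4, 0.8, -1.2]
opening: 0.64
grasp_force: 25.0
```

Request:
step_arm --deltas '[0, 0, 0, 0, 1, 0, 0, 0, 0, 1]'

```text
time_s: 16.45
ee_pos: [399.9, 176.2, 179.8]
ee_rot: [[-1.0, 0.015, 0.0], [0.015, 1.0, -0.0], [-0.0, -0.0, -1.0]]
wrist_force: [0.1, -1.3, -1.0]
opening: 0.642
grasp_force: 25.0
```

Run:
```python
from h import *
go((397,179,48.5),yaw=89.5)
```

```text
t 16.45 pos [399.9 176.2 179.8] ywaw 89.2 q7 1.0 open 0.642 F [ 0.1 -1.3 -1. ] g 25.0
  -> (397, 179, 48.5) [0.0073 0.0069 0.3284] turn -0.008
```

Request:
step_arm --deltas '[0.007, 0.007, 0.1, 0, 1, 0.007, 0.007, 0.2, 0, 1, 0.007, 0.007, 0.28, 0, 1, 0.007, 0.007, 0.31, 0, 1, 0.007, 0.007, 0.32, 0, 1, 0.007, 0.007, 0.328, 0, 1, 0.007, 0.007, 0.328, 0, 1, 0.007, 0.007, 0.328, 0, 1]'

```text
time_s: 17.25
ee_pos: [398.5, 179.0, 49.8]
ee_rot: [[-1.0, 0.017, 0.001], [0.017, 1.0, 0.001], [-0.001, 0.001, -1.0]]
wrist_force: [0.4, 0.2, -1.4]
opening: 0.639
grasp_force: 25.0
```

Request:
step_arm --deltas '[0, 0, 0, 0, 0, 0, 0, 0, 0, -1, 0, 0, 0, 0, -1, 0, 0, 0, 0, -1, 0, 0, -0.05, 0, -1, 0, 0, -0.15, 0, -1, 0, 0, -0.25, 0, -1, 0, 0, -0.35, 0, -1, 0, 0, -0.35, 0, -1]'

```text
time_s: 18.15
ee_pos: [400.1, 179.9, 193.8]
ee_rot: [[-1.0, 0.018, 0.006], [0.018, 1.0, 0.006], [-0.006, 0.006, -1.0]]
wrist_force: [0.9, 0.1, -0.8]
opening: 0.995
grasp_force: 0.0
```

Run:
```python
from h import *
find(("top","scene","wrist"))
go((412,60,180),(412,60,61),yaw=92.2)
```

```text
top jar1 0.78 [359. 240.] ztop 74.0 ctr [ 418.4 -209.5] sz [56. 58.] ang 37.9
top jar1 0.74 [134. 228.] ztop 60.0 ctr [459.1 409.5] sz [23. 24.] ang 84.6
top jar1 0.6 [262. 244.] ztop 74.0 ctr [412.7  59.2] sz [54. 57.] ang 88.8
scene jar1 0.96 [290. 193.] ztop 70.0 ctr [414.1  58.8] sz [60. 56.] ang 3.2
scene reagent 0.93 [334. 192.] ztop 91.0 ctr [402.3 178.3] sz [55. 58.] ang 88.9
scene reagent 0.38 [190. 287.] ztop 89.0 ctr [ 779.8 -143.2] sz [67. 66.] ang 44.8
wrist jar1 0.88 [160. 219.] ztop 71.0 ctr [411.2  59.5] sz [59. 59.] ang 89.4
wrist reagent 0.62 [278. 204.] ztop 92.0 ctr [398.2 178.8] sz [56. 56.] ang 88.8
t 18.6 pos [397.4 178.3 188. ] ywaw 89.0 q7 0.98 open 1.001 F [ 0.6 -0.7  0.6] g 0.0
  -> (412, 60, 180) [-0.0416 -0.295   0.0203] turn -0.071
  -> (412, 60, 61) [-0.042  -0.2946  0.3178] turn -0.071
```

Request:
step_arm --deltas '[-0.042, -0.295, 0.02, -0.07, -1, -0.042, -0.295, 0.02, -0.07, -1, -0.042, -0.295, 0.02, -0.07, -1, -0.042, -0.295, 0.02, -0.07, -1, -0.042, -0.295, 0.02, -0.07, -1]'

```text
time_s: 19.1
ee_pos: [412.4, 60.6, 180.6]
ee_rot: [[-0.999, -0.037, -0.0], [-0.037, 0.999, 0.0], [0.0, 0.0, -1.0]]
wrist_force: [-0.0, 0.4, -0.4]
opening: 1.004
grasp_force: 0.0
```

Run:
```python
from h import *
find(("wrist",),("jar1",))
go((412,60,61),yaw=92.2)
```

```text
wrist jar1 0.95 [280. 209.] ztop 71.0 ctr [411.4  59.2] sz [59. 58.] ang 22.9
wrist jar1 0.66 [ 21. 193.] ztop 63.0 ctr [ 422.9 -183.9] sz [ 8. 37.] ang 78.6
t 19.2 pos [412.4  61.4 180.7] ywaw 92.2 q7 1.26 open 0.998 F [ 0.4 -0.5  0.4] g 0.0
  -> (412, 60, 61) [ 0.001  -0.0033  0.2992] turn 0.001
```

Request:
step_arm --deltas '[0.002, -0.004, 0.1, 0, -1, 0.002, -0.004, 0.2, 0, -1, 0.002, -0.004, 0.28, 0, -1, 0.002, -0.004, 0.301, 0, -1, 0.002, -0.004, 0.301, 0, -1, 0.002, -0.004, 0.301, 0, 1, 0.002, -0.004, 0.301, 0, 1, 0.002, -0.004, 0.301, 0, 1, 0.002, -0.004, 0.301, 0, 1, 0.002, -0.004, 0.301, 0, 1]' --force 20

```text
time_s: 20.2
ee_pos: [412.2, 58.9, 60.9]
ee_rot: [[-0.999, -0.038, 0.001], [-0.038, 0.999, 0.001], [-0.001, 0.001, -1.0]]
wrist_force: [-0.1, -0.2, 4.6]
opening: 0.683
grasp_force: 20.0
```

Request:
step_arm --deltas '[0, 0, 0, 0, 1, 0, 0, 0, 0, 1, 0, 0, 0, 0, 1]'

```text
time_s: 20.5
ee_pos: [412.2, 58.9, 60.9]
ee_rot: [[-0.999, -0.038, 0.001], [-0.038, 0.999, 0.001], [-0.001, 0.001, -1.0]]
wrist_force: [-0.5, 1.0, 7.0]
opening: 0.68
grasp_force: 20.0
```

Run:
```python
from h import *
go((412,60,160),(658,-89.3,160),yaw=92.2)
```

```text
t 20.5 pos [412.2  58.9  60.9] ywaw 92.2 q7 1.4 open 0.68 F [-0.5  1.   7. ] g 20.0
  -> (412, 60, 160) [ 0.0003  0.0028 -0.2478] turn -0.001
  -> (658, -89.3, 160) [-0.6002 -0.3934 -0.2475] turn -0.001
```

Request:
step_arm --deltas '[0, 0, -0.12, 0, 1, 0, 0, -0.24, 0, 1, -0.6, -0.393, -0.248, 0, 1, -0.6, -0.393, -0.248, 0, 1, -0.6, -0.393, -0.248, 0, 1, -0.6, -0.393, -0.248, 0, 1, -0.6, -0.393, -0.248, 0, 1, -0.6, -0.393, -0.248, 0, 1, -0.6, -0.393, -0.248, 0, 1, -0.6, -0.393, -0.248, 0, 1]'

```text
time_s: 21.5
ee_pos: [657.1, -90.4, 158.4]
ee_rot: [[-0.999, -0.036, -0.002], [-0.036, 0.999, -0.001], [0.002, -0.001, -1.0]]
wrist_force: [0.0, 0.4, -1.2]
opening: 0.68
grasp_force: 20.0
```

Request:
step_arm --deltas '[0, 0, 0, 0, 1, 0, 0, 0, 0, 1]'

```text
time_s: 21.7
ee_pos: [656.9, -88.2, 159.8]
ee_rot: [[-0.999, -0.039, -0.0], [-0.039, 0.999, 0.001], [-0.0, 0.001, -1.0]]
wrist_force: [-0.3, -0.2, -0.9]
opening: 0.679
grasp_force: 20.0
```

Run:
```python
from h import *
go((658,-89.3,66.5),yaw=92.2)
```

```text
t 21.7 pos [656.9 -88.2 159.8] ywaw 92.2 q7 1.97 open 0.679 F [-0.3 -0.2 -0.9] g 20.0
  -> (658, -89.3, 66.5) [-0.0026 -0.0031  0.2332] turn 0.0
```

Request:
step_arm --deltas '[-0.003, -0.003, 0.1, 0, 1, -0.003, -0.003, 0.18, 0, 1, -0.003, -0.003, 0.215, 0, 1, -0.003, -0.003, 0.228, 0, 1, -0.003, -0.003, 0.234, 0, 1, -0.003, -0.003, 0.234, 0, 1, -0.003, -0.003, 0.234, 0, 1]'

```text
time_s: 22.4
ee_pos: [659.6, -90.7, 67.4]
ee_rot: [[-0.999, -0.038, 0.002], [-0.038, 0.999, -0.0], [-0.002, -0.0, -1.0]]
wrist_force: [0.1, 0.1, -1.3]
opening: 0.679
grasp_force: 20.0
```

Request:
step_arm --deltas '[0, 0, 0, 0, 0, 0, 0, 0, 0, -1, 0, 0, 0, 0, -1, 0, 0, 0, 0, -1, 0, 0, -0.05, 0, -1, 0, 0, -0.15, 0, -1, 0, 0, -0.25, 0, -1, 0, 0, -0.28, 0, -1, 0, 0, -0.28, 0, -1]'

```text
time_s: 23.3
ee_pos: [659.9, -90.9, 180.2]
ee_rot: [[-0.999, -0.038, 0.004], [-0.038, 0.999, 0.0], [-0.004, -0.0, -1.0]]
wrist_force: [0.2, 0.4, 0.2]
opening: 1.0
grasp_force: 0.0
```

Run:
```python
from h import *
find(("top","scene","wrist"))
go((419,-210,180),yaw=92.2)
```

```text
top jar1 0.8 [357. 240.] ztop 74.0 ctr [ 418.1 -210.3] sz [58. 57.] ang 89.9
top jar1 0.57 [266. 112.] ztop 113.0 ctr [788.8  39.5] sz [47. 49.] ang 86.5
top reagent 0.59 [216. 250.] ztop 94.0 ctr [398.3 176.9] sz [54. 54.] ang 88.6
scene jar1 0.71 [224. 254.] ztop 75.0 ctr [659.7 -90.3] sz [60. 57.] ang 12.1
scene jar1 0.51 [203. 199.] ztop 243.0 ctr [ 690.3 -113.3] sz [19. 10.] ang 62.6
scene reagent 0.95 [334. 193.] ztop 92.0 ctr [404.2 178.6] sz [56. 58.] ang 89.0
scene reagent 0.47 [422. 207.] ztop 59.0 ctr [464.4 408.1] sz [23. 25.] ang 78.1
wrist jar1 0.71 [284. 211.] ztop 76.0 ctr [656.8 -91. ] sz [59. 59.] ang 4.3
t 23.75 pos [658.5 -90.6 177.2] ywaw 92.2 q7 1.97 open 1.003 F [-0.1  0.9 -0.2] g 0.0
  -> (419, -210, 180) [ 0.6095 -0.2759 -0.0063] turn -0.001
```

Request:
step_arm --deltas '[0.61, -0.276, -0.006, 0, -1, 0.61, -0.276, -0.006, 0, -1, 0.61, -0.276, -0.006, 0, -1, 0.61, -0.276, -0.006, 0, -1, 0.61, -0.276, -0.006, 0, -1, 0.61, -0.276, -0.006, 0, -1, 0.61, -0.276, -0.006, 0, -1, 0.61, -0.276, -0.006, 0, -1, 0.61, -0.276, -0.006, 0, -1]'

```text
time_s: 24.65
ee_pos: [420.2, -209.4, 180.5]
ee_rot: [[-0.999, -0.039, 0.0], [-0.039, 0.999, -0.001], [-0.0, -0.001, -1.0]]
wrist_force: [0.6, -0.1, -0.2]
opening: 1.001
grasp_force: 0.0
```

Run:
```python
from h import *
find(("wrist",),("jar1",))
go((419,-210,60.5),yaw=92.2)
```

```text
wrist jar1 0.75 [284. 208.] ztop 71.0 ctr [ 416.7 -210.6] sz [58. 58.] ang 62.9
t 24.75 pos [ 419.9 -209.6  180.3] ywaw 92.2 q7 1.95 open 0.999 F [-0.7 -1.2  0. ] g 0.0
  -> (419, -210, 60.5) [ 0.002  -0.0005  0.2996] turn 0.001
```

Going to (417,-210.5).

Request:
step_arm --deltas '[0.0065, -0.002, 0.1, 0, -1, 0.0065, -0.002, 0.2, 0, -1, 0.0065, -0.002, 0.28, 0, -1, 0.0065, -0.002, 0.3, 0, -1, 0.0065, -0.002, 0.3, 0, -1, 0.0065, -0.002, 0.3, 0, 1, 0.0065, -0.002, 0.3, 0, 1, 0.0065, -0.002, 0.3, 0, 1, 0.0065, -0.002, 0.3, 0, 1, 0.0065, -0.002, 0.3, 0, 1]'

```text
time_s: 25.75
ee_pos: [417.0, -210.9, 60.9]
ee_rot: [[-0.999, -0.038, 0.001], [-0.038, 0.999, 0.0], [-0.001, 0.0, -1.0]]
wrist_force: [-1.2, 1.5, 5.2]
opening: 0.682
grasp_force: 20.0
```

Request:
step_arm --deltas '[0, 0, 0, 0, 1, 0, 0, 0, 0, 1, 0, 0, 0, 0, 1]'

```text
time_s: 26.05
ee_pos: [417.1, -210.9, 60.9]
ee_rot: [[-0.999, -0.038, 0.001], [-0.038, 0.999, 0.0], [-0.001, 0.0, -1.0]]
wrist_force: [-1.3, 2.4, 7.8]
opening: 0.684
grasp_force: 20.0
```

Run:
```python
from h import *
go((592,-92.5,160),yaw=92.2)
```

```text
t 26.05 pos [ 417.1 -210.9   60.9] ywaw 92.2 q7 2.23 open 0.684 F [-1.3  2.4  7.8] g 20.0
  -> (592, -92.5, 160) [-0.4484  0.2792 -0.2472] turn -0.001
```

Request:
step_arm --deltas '[0, 0, -0.12, 0, 1, 0, 0, -0.24, 0, 1, -0.448, 0.279, -0.248, 0, 1, -0.448, 0.279, -0.248, 0, 1, -0.448, 0.279, -0.248, 0, 1, -0.448, 0.279, -0.248, 0, 1, -0.448, 0.279, -0.248, 0, 1, -0.448, 0.279, -0.248, 0, 1, -0.448, 0.279, -0.248, 0, 1, -0.448, 0.279, -0.248, 0, 1]'

```text
time_s: 27.05
ee_pos: [590.2, -94.3, 159.7]
ee_rot: [[-0.999, -0.035, -0.0], [-0.035, 0.999, 0.0], [0.0, 0.0, -1.0]]
wrist_force: [0.3, 0.4, -1.1]
opening: 0.68
grasp_force: 20.0
```

Run:
```python
from h import *
arm.get_image("top")
find(("scene",))
go((592,-92.5,66.5),yaw=92.2)
```

```text
scene jar1 0.71 [225. 207.] ztop 168.0 ctr [594.  -94.2] sz [59. 59.] ang 33.2
scene jar1 0.55 [221. 253.] ztop 75.0 ctr [660.7 -91.8] sz [59. 57.] ang 45.6
scene reagent 0.69 [331. 194.] ztop 91.0 ctr [404.7 177.3] sz [56. 58.] ang 4.5
t 27.25 pos [590.9 -93.3 159.8] ywaw 92.1 q7 2.0 open 0.682 F [ 0.2 -0.8 -2.2] g 20.0
  -> (592, -92.5, 66.5) [-0.0028  0.0017  0.2334] turn -0.002
```

Request:
step_arm --deltas '[0, 0.002, 0.1, 0, 1, 0, 0.002, 0.18, 0, 1, 0, 0.002, 0.215, 0, 1, 0, 0.002, 0.228, 0, 1, 0, 0.002, 0.234, 0, 1, 0, 0.002, 0.234, 0, 1, 0, 0.002, 0.234, 0, 1]'

```text
time_s: 27.95
ee_pos: [592.2, -92.1, 67.2]
ee_rot: [[-0.999, -0.038, 0.002], [-0.038, 0.999, 0.0], [-0.002, -0.0, -1.0]]
wrist_force: [0.5, 0.1, -1.7]
opening: 0.683
grasp_force: 20.0
```

Request:
step_arm --deltas '[0, 0, 0, 0, 0, 0, 0, 0, 0, -1, 0, 0, 0, 0, -1, 0, 0, 0, 0, -1, 0, 0, -0.05, 0, -1, 0, 0, -0.15, 0, -1, 0, 0, -0.25, 0, -1, 0, 0, -0.35, 0, -1, 0, 0, -0.35, 0, -1]'

```text
time_s: 28.85
ee_pos: [593.8, -93.0, 211.3]
ee_rot: [[-0.999, -0.037, 0.008], [-0.037, 0.999, 0.0], [-0.008, -0.0, -1.0]]
wrist_force: [0.9, 0.7, -0.5]
opening: 1.0
grasp_force: 0.0
```

Run:
```python
from h import *
im=find(("scene","wrist"))
go((599,121.5,210),yaw=92.2)
im=arm.get_image("top");cv2.imwrite("pics/top2.png",im["pixels"])
```

```text
scene jar1 0.71 [222. 254.] ztop 75.0 ctr [660.4 -89.9] sz [59. 58.] ang 13.4
scene jar1 0.68 [229. 229.] ztop 75.0 ctr [612.2 -91.5] sz [93. 58.] ang 1.2
scene jar1 0.47 [293. 255.] ztop 131.0 ctr [740.7  32.5] sz [113. 328.] ang 44.3
scene jar1 0.35 [164. 167.] ztop 93.0 ctr [ 440.  -283.6] sz [435.  52.] ang 22.0
scene reagent 0.92 [330. 191.] ztop 91.0 ctr [405.4 177.1] sz [53. 58.] ang 88.8
scene reagent 0.48 [294. 255.] ztop 131.0 ctr [699.2  92.8] sz [16. 70.] ang 8.8
wrist jar1 0.97 [284. 202.] ztop 76.0 ctr [591.8 -91.9] sz [59. 59.] ang 45.2
wrist jar1 0.58 [280. 268.] ztop 76.0 ctr [ 625.1 -100.1] sz [123.  59.] ang 16.7
t 29.15 pos [590.7 -91.7 204.7] ywaw 92.2 q7 1.97 open 1.0 F [-0.1  0.3 -0.3] g 0.0
  -> (599, 121.5, 210) [-0.0408  0.5318 -0.0135] turn -0.001
```

View pics/top2.png

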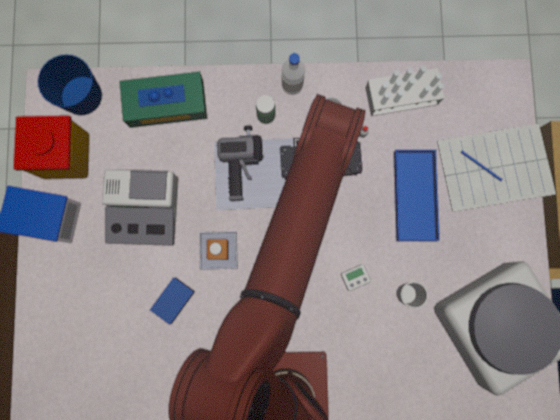

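Top view: nothing stands in the lower-left area the arm hid before, so there are only two jars, both on the plate. The bottle is in its tray at (217,249). Now the trigger again.

Request:
step_arm --deltas '[-0.022, 0.532, -0.012, 0, -1, -0.022, 0.532, -0.012, 0, -1, -0.022, 0.532, -0.012, 0, -1, -0.022, 0.532, -0.012, 0, -1, -0.022, 0.532, -0.012, 0, -1, -0.022, 0.532, -0.012, 0, -1, -0.022, 0.532, -0.012, 0, -1]'

```text
time_s: 29.9
ee_pos: [592.0, 119.6, 210.3]
ee_rot: [[-0.999, -0.037, -0.001], [-0.037, 0.999, -0.001], [0.001, -0.001, -1.0]]
wrist_force: [0.3, -0.2, 0.6]
opening: 0.997
grasp_force: 0.0
```

Run:
```python
from h import *
go((598.5,121,101),yaw=92.2)
```

```text
t 29.9 pos [592.  119.6 210.3] ywaw 92.1 q7 1.6 open 0.997 F [ 0.3 -0.2  0.6] g 0.0
  -> (598.5, 121, 101) [-0.0166  0.0033  0.2732] turn -0.002
```

Request:
step_arm --deltas '[-0.0166, 0.003, 0, 0, -1, -0.0166, 0.003, 0.05, 0, -1, -0.0166, 0.003, 0.12, 0, -1, -0.0166, 0.003, 0.2, 0, -1, -0.0166, 0.003, 0.25, 0, -1, -0.0166, 0.003, 0.273, 0, -1, -0.0166, 0.003, 0.273, 0, -1, -0.0166, 0.003, 0.273, 0, -1]'

```text
time_s: 30.7
ee_pos: [599.6, 121.7, 102.6]
ee_rot: [[-0.999, -0.036, 0.001], [-0.036, 0.999, 0.0], [-0.001, 0.0, -1.0]]
wrist_force: [0.6, -1.7, -0.6]
opening: 1.004
grasp_force: 0.0
```

Request:
step_arm --deltas '[0, 0, 0, 0, 1, 0, 0, 0, 0, 1, 0, 0, 0, 0, 1, 0, 0, 0, 0, 1, 0, 0, 0, 0, 1, 0, 0, 0, 0, 1, 0, 0, 0, 0, 1, 0, 0, 0, 0, 1, 0, 0, 0, 0, 1, 0, 0, 0, 0, 1]' --force 25

```text
time_s: 31.7
ee_pos: [597.6, 120.4, 101.3]
ee_rot: [[-0.999, -0.035, -0.003], [-0.035, 0.999, -0.002], [0.003, -0.002, -1.0]]
wrist_force: [-4.8, -6.6, 2.7]
opening: 0.49
grasp_force: 25.0
```

Request:
step_arm --deltas '[0, 0, 0, 0, 1, 0, 0, 0, 0, 1, 0, 0, 0, 0, 1, 0, 0, 0, 0, 1, 0, 0, 0, 0, 1, 0, 0, 0, 0, 1, 0, 0, 0, 0, 1, 0, 0, 0, 0, 1]'

```text
time_s: 32.5
ee_pos: [597.6, 120.4, 101.3]
ee_rot: [[-0.999, -0.035, -0.003], [-0.035, 0.999, -0.002], [0.003, -0.002, -1.0]]
wrist_force: [-5.4, -6.2, 2.7]
opening: 0.487
grasp_force: 25.0
```

Request:
step_arm --deltas '[0, 0, 0, 0, -1, 0, 0, 0, 0, -1, 0, 0, 0, 0, -1, 0, 0, 0, 0, -1, 0, 0, 0, 0, -1, 0, 0, 0, 0, -1, 0, 0, 0, 0, -1, 0, 0, 0, 0, -1, 0, 0, -0.1, 0, -1, 0, 0, -0.2, 0, -1]'

```text
time_s: 33.5
ee_pos: [597.7, 122.6, 181.6]
ee_rot: [[-0.999, -0.038, -0.003], [-0.038, 0.999, -0.001], [0.003, -0.001, -1.0]]
wrist_force: [1.2, 0.4, 0.4]
opening: 0.998
grasp_force: 0.0
```

Request:
step_arm --deltas '[0, 0, -0.05, 0, -1, 0, 0, -0.05, 0, -1]'

```text
time_s: 33.7
ee_pos: [600.1, 122.8, 204.6]
ee_rot: [[-0.999, -0.038, 0.004], [-0.038, 0.999, 0.002], [-0.004, 0.002, -1.0]]
wrist_force: [0.3, 0.2, -0.3]
opening: 1.001
grasp_force: 0.0
```

Run:
```python
from h import *
find(("scene",))
go((440,300,200),(459,408,180),yaw=88.5)
```

```text
scene jar1 0.82 [224. 251.] ztop 76.0 ctr [664.  -84.5] sz [58. 58.] ang 4.3
scene jar1 0.75 [233. 229.] ztop 76.0 ctr [601.6 -76.9] sz [59. 54.] ang 8.5
scene jar1 0.5 [440. 207.] ztop 58.0 ctr [466.7 454.9] sz [25. 24.] ang 17.7
scene reagent 0.89 [332. 196.] ztop 92.0 ctr [405.  178.2] sz [58. 55.] ang 86.0
t 33.85 pos [598.1 122.8 200.6] ywaw 92.2 q7 1.62 open 1.004 F [-0.  -0.6 -0.3] g 0.0
  -> (440, 300, 200) [0.3781 0.4576 0.0019] turn 0.082
  -> (459, 408, 180) [0.3203 0.7256 0.0519] turn 0.082
```

Run:
```python
from h import *
find(("top","scene","wrist"))
im=arm.get_image("scene");cv2.imwrite("pics/s3.png",cv2.resize(im["pixels"][150:320,130:380],None,fx=3,fy=3))
```

```text
top jar1 0.92 [309. 152.] ztop 80.0 ctr [660.  -85.3] sz [58. 59.] ang 19.0
top jar1 0.72 [306. 176.] ztop 80.0 ctr [600.2 -77.1] sz [58. 56.] ang 87.4
scene jar1 0.84 [237. 231.] ztop 76.0 ctr [609.  -70.6] sz [72. 57.] ang 55.2
scene jar1 0.7 [224. 251.] ztop 75.0 ctr [663.3 -84.8] sz [59. 58.] ang 8.1
scene reagent 0.64 [330. 193.] ztop 91.0 ctr [405.6 176.8] sz [53. 57.] ang 88.4
wrist jar1 0.97 [ 72. 195.] ztop 76.0 ctr [600.  -77.1] sz [59. 61.] ang 27.0
wrist jar1 0.63 [ 82. 247.] ztop 76.0 ctr [647.6 -84.1] sz [60. 35.] ang 89.9
```

View pics/s3.png

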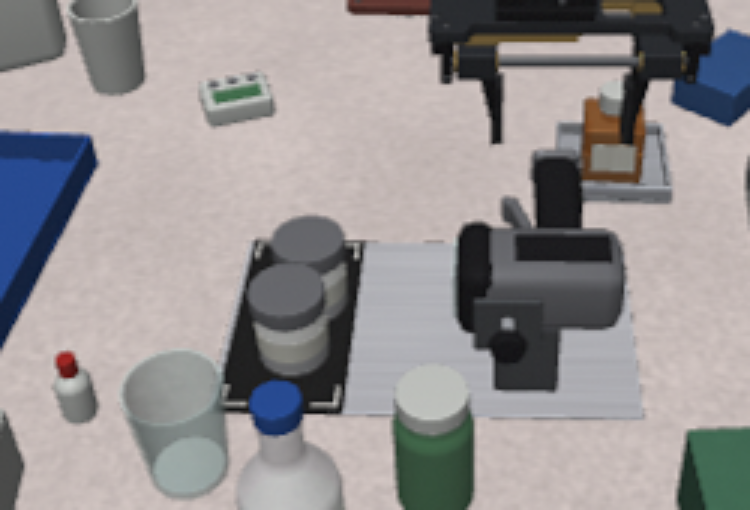

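Scene crop: both jars stand upright on the plate. One was nudged: they are now at world (600,-77) and (658,-85), still wholly on the plate, so the scan holds. On to the keys.

```bash
python3 -c "
from h import *
go((480,400,200),yaw=88)"
```

```text
t 34.35 pos [598.7 122.5 201.4] ywaw 92.2 q7 1.62 open 0.999 F [ 0.9 -0.2 -0.1] g 0.0
  -> (480, 400, 200) [0.2705 0.7045 0.0035] turn 0.092
```

Request:
step_arm --deltas '[0.27, 0.705, 0, 0.092, 1, 0.27, 0.705, 0, 0.092, 1, 0.27, 0.705, 0, 0.092, 1, 0.27, 0.705, 0, 0.092, 1, 0.27, 0.705, 0, 0.092, 1, 0.27, 0.705, 0, 0.092, 1, 0.27, 0.705, 0, 0.092, 1, 0.27, 0.705, 0, 0.092, 1, 0.27, 0.705, 0, 0.092, 1]' --force 20

```text
time_s: 35.25
ee_pos: [481.0, 398.8, 201.7]
ee_rot: [[-0.999, 0.036, 0.0], [0.036, 0.999, -0.001], [-0.0, -0.001, -1.0]]
wrist_force: [0.2, -0.8, 0.1]
opening: 0.264
grasp_force: 0.0
```

Run:
```python
from h import *
im=wrist("w5")
for n in ("key_round","key_square","key_long"):
    for o in arm.trace("wrist",n)[:2]:
        P=cloud(im,o["mask"]); 
        if len(P)>10:print(n,round(o["conf"],2),np.round(o["location"]),"med",np.median(P,0).round(1),((P.max(0)+P.min(0))/2).round(1),np.ptp(P,0).round())
    for o in arm.tip_of("wrist",n+"_top")[:2]: print("  tip",round(o["conf"],2),np.round(o["location"]),world(im,o["location"],56)[0].round(1))
go()
```

```text
key_round 0.62 [344. 179.] med [461.4 455.8  55.7] [461.3 456.8  50.5] [26. 28. 18.]
key_square 0.73 [229. 178.] med [455.4 349.   55.8] [456.3 347.   50. ] [29. 55. 21.]
key_square 0.58 [294. 181.] med [459.  410.4  55.7] [459.  410.4  55.3] [27. 28. 10.]
  tip 0.65 [295. 174.] [454.9 412.1  56. ]
key_long 0.81 [225. 177.] med [455.6 349.3  55.8] [457.3 347.6  51.7] [31. 53. 18.]
  tip 0.68 [227. 180.] [457.6 349.   56. ]
t 35.6 pos [480.6 399.6 201.7] ywaw 88.0 q7 1.05 open 0.024 F [-0.3  0.8  0. ] g 0.0
```

View pics/w5.png

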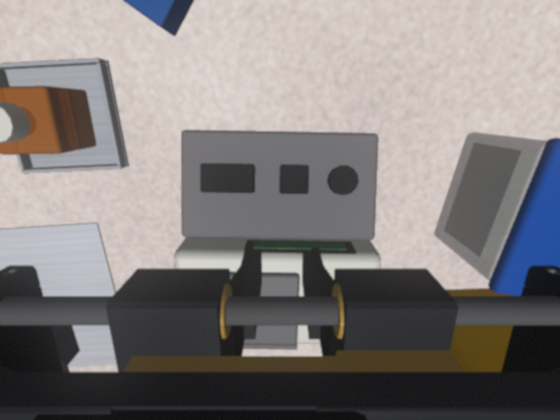

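Wrist view: the keys sit at round (343,180), square (294,179) and long (228,178), and the gripper is shut. Going above the round key.

```bash
python3 -c "
from h import *
go((460.5,456,90))"
```

```text
t 35.6 pos [480.6 399.6 201.7] ywaw 88.0 q7 1.05 open 0.024 F [-0.3  0.8  0. ] g 0.0
  -> (460.5, 456, 90) [0.0552 0.1389 0.2792] turn 0
```

Request:
step_arm --deltas '[0.055, 0.139, 0, 0, 1, 0.055, 0.139, 0.1, 0, 1, 0.055, 0.139, 0.2, 0, 1, 0.055, 0.139, 0.26, 0, 1, 0.055, 0.139, 0.28, 0, 1, 0.055, 0.139, 0.28, 0, 1, 0.055, 0.139, 0.28, 0, 1]'

```text
time_s: 36.3
ee_pos: [461.1, 456.9, 91.1]
ee_rot: [[-0.999, 0.035, 0.001], [0.035, 0.999, 0.001], [-0.001, 0.001, -1.0]]
wrist_force: [0.4, 0.1, 1.1]
opening: 0.007
grasp_force: 0.0
```

Request:
step_arm --deltas '[0, 0, 0.01, 0, 1, 0, 0, 0.02, 0, 1, 0, 0, 0.03, 0, 1, 0, 0, 0.036, 0, 1, 0, 0, 0.04, 0, 1, 0, 0, 0.044, 0, 1, 0, 0, 0.044, 0, 1]'

```text
time_s: 37.0
ee_pos: [461.0, 456.8, 72.7]
ee_rot: [[-0.999, 0.035, 0.001], [0.035, 0.999, 0.001], [-0.001, 0.001, -1.0]]
wrist_force: [1.8, -0.0, 5.9]
opening: 0.007
grasp_force: 2.5
```

Request:
step_arm --deltas '[0, 0, 0.004, 0, 1, 0, 0, 0.007, 0, 1, 0, 0, 0.009, 0, 1, 0, 0, 0.009, 0, 1]'

```text
time_s: 37.4
ee_pos: [461.4, 456.9, 71.7]
ee_rot: [[-0.999, 0.035, 0.001], [0.035, 0.999, 0.003], [-0.001, 0.003, -1.0]]
wrist_force: [-6.8, -6.8, 30.7]
opening: 0.002
grasp_force: 15.4
```

Request:
step_arm --deltas '[0, 0, -0.03, 0, 1, 0, 0, -0.06, 0, 1, 0, 0, -0.06, 0, 1, 0.001, -0.116, -0.06, 0, 1, 0.001, -0.116, -0.06, 0, 1, 0.001, -0.116, -0.06, 0, 1]'

```text
time_s: 38.0
ee_pos: [457.9, 409.0, 91.9]
ee_rot: [[-0.999, 0.036, -0.001], [0.036, 0.999, -0.0], [0.001, -0.0, -1.0]]
wrist_force: [0.1, 0.8, 0.1]
opening: 0.003
grasp_force: 0.0
```

```bash
python3 -c "
from h import *
go((459,410.5,71))"
```

```text
t 38.0 pos [457.9 409.   91.9] ywaw 87.9 q7 1.08 open 0.003 F [0.1 0.8 0.1] g 0.0
  -> (459, 410.5, 71) [-0.0026  0.0039  0.0522] turn 0
```

Request:
step_arm --deltas '[-0.002, 0.003, 0.015, 0, 1, -0.002, 0.003, 0.03, 0, 1, -0.002, 0.003, 0.04, 0, 1, -0.002, 0.003, 0.046, 0, 1, -0.002, 0.003, 0.05, 0, 1, -0.002, 0.003, 0.053, 0, 1, -0.002, 0.003, 0.055, 0, 1, -0.002, 0.003, 0.055, 0, 1]'

```text
time_s: 38.8
ee_pos: [459.7, 412.2, 72.3]
ee_rot: [[-0.999, 0.034, 0.001], [0.034, 0.999, 0.002], [-0.001, 0.002, -1.0]]
wrist_force: [-4.3, -0.8, 18.7]
opening: 0.004
grasp_force: 9.5
```

Request:
step_arm --deltas '[0, 0, 0.002, 0, 1, 0, 0, 0.002, 0, 1, 0, 0, -0.03, 0, 1, 0, 0, -0.055, 0, 1, 0, 0, -0.055, 0, 1, 0.002, -0.157, -0.055, 0, 1, 0.002, -0.157, -0.055, 0, 1, 0.002, -0.157, -0.055, 0, 1, 0.002, -0.157, -0.055, 0, 1]'

```text
time_s: 39.7
ee_pos: [455.7, 349.1, 92.2]
ee_rot: [[-0.999, 0.035, -0.0], [0.035, 0.999, 0.0], [0.0, 0.0, -1.0]]
wrist_force: [-0.3, 0.3, -0.9]
opening: 0.005
grasp_force: 0.0
```

```bash
python3 -c "
from h import *
go((456.5,349,71))"
```

```text
t 39.7 pos [455.7 349.1  92.2] ywaw 88.0 q7 1.13 open 0.005 F [-0.3  0.3 -0.9] g 0.0
  -> (456.5, 349, 71) [-0.002  -0.0001  0.0529] turn 0
```

Request:
step_arm --deltas '[-0.002, 0, 0.015, 0, 1, -0.002, 0, 0.03, 0, 1, -0.002, 0, 0.04, 0, 1, -0.002, 0, 0.046, 0, 1, -0.002, 0, 0.05, 0, 1, -0.002, 0, 0.053, 0, 1, -0.002, 0, 0.056, 0, 1, -0.002, 0, 0.057, 0, 1]'

```text
time_s: 40.5
ee_pos: [457.8, 349.4, 72.1]
ee_rot: [[-0.999, 0.035, 0.0], [0.035, 0.999, 0.002], [-0.0, 0.002, -1.0]]
wrist_force: [-7.7, -4.2, 34.0]
opening: 0.006
grasp_force: 17.2
```

Request:
step_arm --deltas '[0, 0, 0.001, 0, 1, 0, 0, 0.001, 0, 1, 0, 0, -0.03, 0, 1, 0, 0, -0.1, 0, 1, 0, 0, -0.2, 0, -1, 0, 0, -0.3, 0, -1, 0, 0, -0.3, 0, -1]'

```text
time_s: 41.2
ee_pos: [458.9, 349.6, 194.2]
ee_rot: [[-0.999, 0.035, 0.004], [0.035, 0.999, 0.005], [-0.004, 0.005, -1.0]]
wrist_force: [1.2, 1.5, 0.1]
opening: 0.194
grasp_force: 0.0
```

```bash
python3 -c "
from h import *
find(('top','scene'))
go((600,-77,190),yaw=100)"
```

```text
top jar1 0.77 [308. 174.] ztop 80.0 ctr [600.2 -77.2] sz [57. 58.] ang 43.6
top reagent 0.98 [218. 247.] ztop 93.0 ctr [398.3 178.7] sz [57. 54.] ang 88.5
scene jar1 0.96 [236. 234.] ztop 76.0 ctr [602.9 -76.2] sz [57. 57.] ang 81.5
scene jar1 0.67 [225. 254.] ztop 76.0 ctr [662.8 -84.1] sz [58. 58.] ang 85.1
scene jar1 0.56 [154. 278.] ztop 61.0 ctr [ 731.9 -240.4] sz [13. 12.] ang 46.8
scene reagent 0.9 [330. 191.] ztop 91.0 ctr [403.7 178.4] sz [56. 57.] ang 0.7
t 41.5 pos [456.1 348.2 188.2] ywaw 88.0 q7 1.05 open 0.467 F [ 0.2  0.4 -0.2] g 0.0
  -> (600, -77, 190) [-0.3963 -1.05   -0.003 ] turn -0.266
```

Request:
step_arm --deltas '[-0.396, -1, 0, 0.1, -1, -0.396, -1, 0, 0.1, -1, -0.396, -1, 0, 0.1, -1, -0.396, -1, 0, 0.1, -1, -0.396, -1, 0, 0.1, -1, -0.396, -1, 0, 0.1, -1, -0.396, -1, 0, 0.1, -1, -0.396, -1, 0, 0.1, -1, -0.396, -1, 0, 0.1, -1, -0.396, -1, 0, 0.1, -1]'

```text
time_s: 42.5
ee_pos: [600.9, -63.0, 188.8]
ee_rot: [[-0.993, 0.121, -0.001], [0.121, 0.993, -0.003], [0.001, -0.003, -1.0]]
wrist_force: [-0.2, -0.9, 0.1]
opening: 0.999
grasp_force: 0.0
```

```bash
python3 -c "
from h import *
find(('wrist',),('jar1',))
go((600,-77,190),yaw=83.5)"
```

```text
wrist jar1 0.9 [271. 269.] ztop 76.0 ctr [622.6 -80.5] sz [ 58. 114.] ang 83.3
wrist jar1 0.68 [267. 211.] ztop 76.0 ctr [599.7 -77.2] sz [59. 58.] ang 66.7
t 42.6 pos [600.8 -57.6 188.5] ywaw 83.4 q7 1.8 open 1.002 F [1.  0.4 0.4] g 0.0
  -> (600, -77, 190) [-0.0037 -0.0484 -0.0036] turn -0.003
```

Request:
step_arm --deltas '[-0.004, -0.0485, 0, 0, -1, -0.004, -0.0485, 0, 0, -1, -0.004, -0.0485, 0, 0, -1]'

```text
time_s: 42.9
ee_pos: [600.5, -74.7, 189.2]
ee_rot: [[-0.994, 0.112, -0.001], [0.112, 0.994, 0.001], [0.001, 0.001, -1.0]]
wrist_force: [1.3, 1.1, 0.4]
opening: 0.998
grasp_force: 0.0
```

```bash
python3 -c "
from h import *
go((600,-77,65.5))"
```

```text
t 42.9 pos [600.5 -74.7 189.2] ywaw 83.6 q7 1.83 open 0.998 F [1.3 1.1 0.4] g 0.0
  -> (600, -77, 65.5) [ 3.000e-04 -6.100e-03  3.092e-01] turn 0
```

Request:
step_arm --deltas '[0, -0.005, 0.1, 0, -1, 0, -0.005, 0.2, 0, -1, 0, -0.005, 0.28, 0, -1, 0, -0.005, 0.309, 0, -1, 0, -0.005, 0.309, 0, -1, 0, -0.005, 0.309, 0, 1, 0, -0.005, 0.309, 0, 1, 0, -0.005, 0.309, 0, 1, 0, -0.005, 0.309, 0, 1, 0, -0.005, 0.309, 0, 1]' --force 20

```text
time_s: 43.9
ee_pos: [600.9, -77.9, 66.6]
ee_rot: [[-0.994, 0.113, 0.001], [0.113, 0.994, 0.0], [-0.001, 0.0, -1.0]]
wrist_force: [0.6, 0.8, 3.9]
opening: 0.679
grasp_force: 20.0
```

Request:
step_arm --deltas '[0, 0, 0, 0, 1, 0, 0, 0, 0, 1, 0, 0, 0, 0, 1]'

```text
time_s: 44.2
ee_pos: [601.1, -77.9, 66.5]
ee_rot: [[-0.994, 0.113, 0.001], [0.113, 0.994, 0.0], [-0.001, 0.0, -1.0]]
wrist_force: [0.4, 1.3, 5.5]
opening: 0.682
grasp_force: 20.0
```

```bash
python3 -c "
from h import *
go((497,-381,150),yaw=84)"
```

```text
t 44.2 pos [601.1 -77.9  66.5] ywaw 83.5 q7 1.93 open 0.682 F [0.4 1.3 5.5] g 20.0
  -> (497, -381, 150) [ 0.1729 -0.7821 -0.2091] turn -0.01
```

Request:
step_arm --deltas '[0, 0, -0.1, 0, 1, 0, 0, -0.21, 0, 1, 0.173, -0.782, -0.21, 0, 1, 0.173, -0.782, -0.21, 0, 1, 0.173, -0.782, -0.21, 0, 1, 0.173, -0.782, -0.21, 0, 1, 0.173, -0.782, -0.21, 0, 1, 0.173, -0.782, -0.21, 0, 1, 0.173, -0.782, -0.21, 0, 1, 0.173, -0.782, -0.21, 0, 1]'

```text
time_s: 45.2
ee_pos: [493.1, -385.2, 150.0]
ee_rot: [[-0.993, 0.12, -0.001], [0.12, 0.993, -0.002], [0.001, -0.002, -1.0]]
wrist_force: [-0.5, 0.4, -1.1]
opening: 0.681
grasp_force: 20.0
```

Request:
step_arm --deltas '[0, 0, 0, 0, 1, 0, 0, 0, 0, 1]'

```text
time_s: 45.4
ee_pos: [497.2, -379.5, 149.5]
ee_rot: [[-0.994, 0.111, -0.0], [0.111, 0.994, 0.001], [0.0, 0.001, -1.0]]
wrist_force: [0.0, -0.2, -0.5]
opening: 0.685
grasp_force: 20.0
```

Run:
```python
from h import *
im=wrist();P=cloud(im,np.ones((420,560),bool))
px=im["pixels"].astype(int)
for c in ("top",): 
    pass
W=P[(P[:,2]>28)&(P[:,2]<42)&(P[:,1]<-300)&(P[:,1]>-460)&(P[:,0]<480)];print(len(W),W.min(0),W.max(0),cv2.minAreaRect(W[:,:2].astype(np.float32)) if len(W)>9 else "")
go((495,-382,65.5))
```

```text
1860 [ 410.41699194 -438.53961767   28.02774777] [ 479.95873183 -322.15710274   37.78642935] ((446.4199523925781, -380.20928955078125), (115.2327880859375, 69.53665161132812), 88.69220733642578)
t 45.45 pos [ 497.3 -379.3  149.6] ywaw 83.7 q7 2.41 open 0.683 F [ 0.6 -0.2 -1.3] g 20.0
  -> (495, -382, 65.5) [ 0.005  -0.0075  0.2103] turn 0
```

Request:
step_arm --deltas '[0.004, -0.005, 0, 0.18, 1, 0.004, -0.005, 0, 0.3, 1, 0.004, -0.005, 0.1, 0.3, 1, 0.004, -0.005, 0.16, 0.3, 1, 0.004, -0.005, 0.19, 0.3, 1, 0.004, -0.005, 0.203, 0.3, 1, 0.004, -0.005, 0.21, 0.3, 1, 0.004, -0.005, 0.21, 0.3, 1, 0.004, -0.005, 0.21, 0.3, 1]'

```text
time_s: 46.35
ee_pos: [495.0, -383.2, 67.0]
ee_rot: [[-0.94, 0.342, 0.001], [0.342, 0.94, -0.001], [-0.001, -0.0, -1.0]]
wrist_force: [-0.1, 0.0, -0.5]
opening: 0.676
grasp_force: 20.0
```

```bash
python3 -c "
from h import *
go((495,-382,65.5))"
```

```text
t 46.35 pos [ 495.  -383.2   67. ] ywaw 70.0 q7 2.26 open 0.676 F [-0.1  0.  -0.5] g 20.0
  -> (495, -382, 65.5) [0.0012 0.0029 0.0038] turn 0
```

Request:
step_arm --deltas '[0, 0, 0.004, 0, 1, 0, 0, 0.004, 0, 0, 0, 0, 0.004, 0, -1, 0, 0, 0.004, 0, -1, 0, 0, 0.004, 0, -1, 0, 0, -0.05, 0, -1, 0, 0, -0.15, 0, -1, 0, 0, -0.3, 0, -1, 0, 0, -0.3, 0, -1]'

```text
time_s: 47.25
ee_pos: [495.5, -385.0, 191.1]
ee_rot: [[-0.94, 0.342, 0.005], [0.342, 0.94, -0.004], [-0.006, -0.002, -1.0]]
wrist_force: [0.4, -0.4, -1.1]
opening: 0.994
grasp_force: 0.0
```

```bash
python3 -c "
from h import *
find(('top','scene','wrist'))
go((658,-85,190),yaw=83)"
```

```text
top jar1 0.87 [312. 154.] ztop 80.0 ctr [659.5 -84.3] sz [58. 56.] ang 21.3
top reagent 0.84 [216. 246.] ztop 93.0 ctr [398.3 177.2] sz [54. 54.] ang 89.0
scene jar1 0.96 [226. 253.] ztop 75.0 ctr [661.5 -85.5] sz [60. 58.] ang 22.0
scene jar1 0.65 [130. 210.] ztop 74.0 ctr [ 498.1 -382.1] sz [61. 58.] ang 46.3
scene reagent 0.95 [332. 193.] ztop 91.0 ctr [405.2 178.4] sz [56. 56.] ang 88.5
t 47.7 pos [ 494.1 -382.5  184.8] ywaw 70.0 q7 2.18 open 1.0 F [0.2 0.3 0.6] g 0.0
  -> (658, -85, 190) [-0.1308  0.8389 -0.0133] turn -0.289
```

Request:
step_arm --deltas '[-0.131, 0.839, 0, 0, -1, -0.131, 0.839, 0, 0, -1, -0.131, 0.839, 0, 0, -1, -0.131, 0.839, 0, 0, -1, -0.131, 0.839, 0, 0, -1, -0.131, 0.839, 0, 0, -1, -0.131, 0.839, 0, 0, -1, -0.131, 0.839, 0, 0, -1, -0.131, 0.839, 0, 0, -1]'

```text
time_s: 48.6
ee_pos: [658.5, -84.4, 185.0]
ee_rot: [[-0.941, 0.34, -0.001], [0.34, 0.941, -0.001], [0.001, -0.001, -1.0]]
wrist_force: [-0.7, -1.0, 0.6]
opening: 1.002
grasp_force: 0.0
```

```bash
python3 -c "
from h import *
find(('wrist',),('jar1',))
go((658.5,-85,65.5))"
```

```text
wrist jar1 0.71 [284. 210.] ztop 76.0 ctr [658.7 -84.8] sz [59. 58.] ang 55.4
t 48.7 pos [657.7 -87.1 185.7] ywaw 69.9 q7 1.67 open 1.0 F [-0.7 -1.1 -0.1] g 0.0
  -> (658.5, -85, 65.5) [-2.000e-04  5.800e-03  3.006e-01] turn 0
```

Request:
step_arm --deltas '[0, 0.004, 0.1, 0, -1, 0, 0.004, 0.2, 0, -1, 0, 0.004, 0.28, 0, -1, 0, 0.004, 0.3, 0, -1, 0, 0.004, 0.3, 0, -1, 0, 0.004, 0.3, 0, 1, 0, 0.004, 0.3, 0, 1, 0, 0.004, 0.3, 0, 1, 0, 0.004, 0.3, 0, 1, 0, 0.004, 0.3, 0, 1]' --force 20

```text
time_s: 49.7
ee_pos: [659.4, -83.9, 66.7]
ee_rot: [[-0.94, 0.342, 0.001], [0.342, 0.94, -0.0], [-0.001, 0.0, -1.0]]
wrist_force: [0.1, -0.7, 3.7]
opening: 0.682
grasp_force: 20.0
```

Request:
step_arm --deltas '[0, 0, 0, 0, 1, 0, 0, 0, 0, 1, 0, 0, 0, 0, 1]'

```text
time_s: 50.0
ee_pos: [659.4, -83.9, 66.6]
ee_rot: [[-0.94, 0.342, 0.001], [0.342, 0.94, 0.0], [-0.001, 0.0, -1.0]]
wrist_force: [-0.9, 0.3, 5.9]
opening: 0.68
grasp_force: 20.0
```

```bash
python3 -c "
from h import *
go((590,-383,160),yaw=70)"
```

```text
t 50.0 pos [659.4 -83.9  66.6] ywaw 70.0 q7 1.74 open 0.68 F [-0.9  0.3  5.9] g 20.0
  -> (590, -383, 160) [-0.0926 -0.7619 -0.2337] turn 0.0
```

Request:
step_arm --deltas '[0, 0, -0.12, 0, 1, 0, 0, -0.234, 0, 1, -0.0925, -0.762, -0.234, 0, 1, -0.0925, -0.762, -0.234, 0, 1, -0.0925, -0.762, -0.234, 0, 1, -0.0925, -0.762, -0.234, 0, 1, -0.0925, -0.762, -0.234, 0, 1, -0.0925, -0.762, -0.234, 0, 1, -0.0925, -0.762, -0.234, 0, 1, -0.0925, -0.762, -0.234, 0, 1]'

```text
time_s: 51.0
ee_pos: [587.6, -385.7, 159.2]
ee_rot: [[-0.938, 0.346, -0.001], [0.346, 0.938, -0.001], [0.001, -0.001, -1.0]]
wrist_force: [0.9, 1.3, -2.3]
opening: 0.684
grasp_force: 20.0
```

Request:
step_arm --deltas '[0, 0, 0, 0, 1, 0, 0, 0, 0, 1]'

```text
time_s: 51.2
ee_pos: [591.0, -380.6, 159.1]
ee_rot: [[-0.941, 0.339, -0.0], [0.339, 0.941, 0.001], [0.0, 0.001, -1.0]]
wrist_force: [-0.5, -0.1, -0.9]
opening: 0.681
grasp_force: 20.0
```

```bash
python3 -c "
from h import *
find(('scene',),('jar1',))
go((590,-383,65.5))"
```

```text
scene jar1 0.83 [131. 210.] ztop 74.0 ctr [ 497.6 -375.5] sz [58. 43.] ang 20.8
scene jar1 0.57 [104. 204.] ztop 167.0 ctr [ 601.4 -385.9] sz [57. 37.] ang 36.3
t 51.3 pos [ 590.8 -380.9  159.4] ywaw 70.2 q7 2.13 open 0.682 F [ 0.3  0.1 -1.6] g 20.0
  -> (590, -383, 65.5) [ 1.000e-04 -5.700e-03  2.347e-01] turn 0
```

Request:
step_arm --deltas '[0, -0.0055, 0.1, 0, 1, 0, -0.0055, 0.18, 0, 1, 0, -0.0055, 0.215, 0, 1, 0, -0.0055, 0.228, 0, 1, 0, -0.0055, 0.235, 0, 1, 0, -0.0055, 0.237, 0, 1, 0, -0.0055, 0.237, 0, 1]'

```text
time_s: 52.0
ee_pos: [589.5, -385.5, 66.1]
ee_rot: [[-0.94, 0.342, 0.002], [0.342, 0.94, -0.001], [-0.002, -0.0, -1.0]]
wrist_force: [0.1, 1.4, -0.6]
opening: 0.684
grasp_force: 20.0
```

Request:
step_arm --deltas '[0, 0, 0, 0, 0, 0, 0, 0, 0, -1, 0, 0, 0, 0, -1, 0, 0, 0, 0, -1, 0, 0, -0.05, 0, -1, 0, 0, -0.15, 0, -1, 0, 0, -0.3, 0, -1, 0, 0, -0.35, 0, -1]'

```text
time_s: 52.8
ee_pos: [589.1, -386.3, 210.4]
ee_rot: [[-0.94, 0.342, 0.003], [0.342, 0.94, -0.003], [-0.004, -0.001, -1.0]]
wrist_force: [1.3, -0.6, -0.8]
opening: 0.997
grasp_force: 0.0
```

Request:
step_arm --deltas '[0, 0.6, 0, 0, -1, 0, 0.6, 0, 0, -1, 0, 0.6, 0, 0, -1, 0, 0.6, 0, 0, -1, 0, 0.6, 0, 0, -1, 0, 0.6, 0, 0, -1, 0, 0.6, 0, 0, -1]'

```text
time_s: 53.5
ee_pos: [671.3, -158.5, 206.0]
ee_rot: [[-0.941, 0.34, 0.001], [0.34, 0.941, -0.001], [-0.001, -0.0, -1.0]]
wrist_force: [0.0, -0.8, 0.6]
opening: 1.002
grasp_force: 0.0
```

Run:
```python
from h import *
find(("top","scene"))
im=arm.get_image("scene");cv2.imwrite("pics/final.png",im["pixels"])
go()
```

```text
top jar1 0.94 [420. 176.] ztop 78.0 ctr [ 590.2 -385.6] sz [57. 58.] ang 56.1
top jar1 0.69 [422. 210.] ztop 78.0 ctr [ 495.4 -381.5] sz [54. 57.] ang 20.8
top reagent 0.85 [211. 248.] ztop 94.0 ctr [398.4 179.2] sz [56. 54.] ang 89.3
scene jar1 0.85 [115. 230.] ztop 74.0 ctr [ 592.5 -385.3] sz [59. 59.] ang 10.7
scene jar1 0.69 [130. 210.] ztop 74.0 ctr [ 515.9 -369.7] sz [104.  58.] ang 35.4
scene reagent 0.96 [333. 194.] ztop 92.0 ctr [403.2 178.6] sz [56. 58.] ang 88.8
t 53.85 pos [ 670.5 -160.8  205.1] ywaw 69.9 q7 1.77 open 0.996 F [-0.6  0.7 -0.3] g 0.0
```

View pics/final.png

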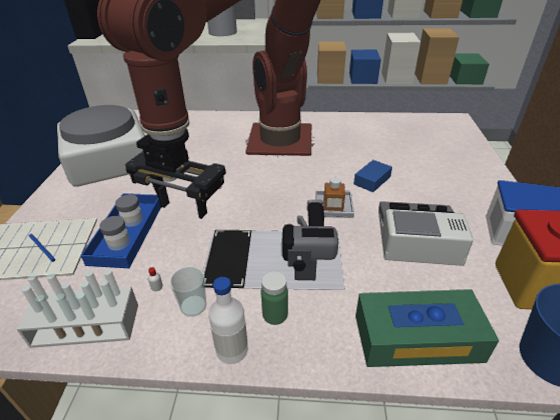

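Scene view: both jars stand upright in the blue tray at (128,210) and (115,232). The bottle is in its steel tray at (334,195) and the bystanders haven't moved. Handing in.

```bash
python3 -c "
from cell import arm
print(arm.finish_job())"
```

```text
the job is handed in; nothing more can be done
None
```

The job is done and handed in at about 54 s: the bottle was scanned and is back in its tray, both jars present were scanned, the keys were pressed round, square, long, and the jars stand upright in the blue tray; one jar was nudged on the plate around the second scan, but both stayed wholly on it.

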